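# Slide a concrete casting round the curved guide onto its stop

### The job

Take the concrete casting with the steel stud from the tray, stand it at the flared mouth of the curved guide, then slide it in along the bench and round the bend until it has pushed the red plunger at the far end fully home, and let go. Ease it round by feel: the rails are never exactly where they are marked, the casting must stay down on the bench between them and not be lifted over them, and pressing it against the rails or the stop with more than 15 N chips it. Keep the gripper itself off the guide, and leave the two other castings and the brush where they lie.

Things in the scene. Friction and masses are not known exactly. Their poses are not given: they have to be found in the camera images.
- casting: Light grey concrete block 60 long (x) x 42 wide (y) x 30 high mm, vertical corners rounded 10 mm, 0.17 to 0.29 kg, starts in the tray. Upright round steel stud, 16 mm diameter, amid its top, 30 to 78 mm above its underside: grip it there; in a light grip the block can swivel about it, or tip about the line through both fingers. Origin: centre of underside, z up; ends alike.
- guide: Curved guide on the bench: origin at bench level under its blue round datum boss (34 mm diameter, 23 high), the centre of the bend; z up. Two steel rails, 22 mm high, 8 thick, 46 apart; the casting slides on bare bench between them. Rails, end block and plunger are one clamped piece that may sit up to 10 mm (along the bisector of x and y) and 0.07 rad (about the boss) off the marks: unmeasured.
- mouth (a point): Mark at bench level at the outer end of the flared mouth, on the channel's centre line, at (-65, 90) mm in the guide's frame, same axes. Before it (-x) is open bench. From here the marked centre line runs along +x; the flare narrows from 82 to 46 mm wide over the first 30 mm. A mark: the true rails may be off it as told for the guide.
- bend_in (a point): Mark at bench level where the bend begins, at (0, 90) mm in the guide's frame, same axes. The marked centre line turns right (clockwise from above) from here, a quarter circle of radius 90 mm about the guide's origin.
- bend_out (a point): Mark at bench level where the bend ends, at (90, 0) mm in the guide's frame, same axes. From here the marked centre line runs straight along -y; the plunger's face, as marked, stands 115 mm on, and the end block (78 mm wide, 30 high) 137 mm on.
- plunger (a joint): The red plunger (20 mm diameter, centre 12 mm above the bench) at the far end of the channel: 0 when out as at the start, 0.010 m when pushed fully home. It moves away from the bend along the channel, takes about 5 N to push and stays where it is left; at 0.010 it meets a solid stop.
- tray: Aluminium sheet tray, 250 (x) x 210 (y) mm, floor 3 mm above the bench, rim 10 mm above the bench; fixed. Origin: centre of its underside.
- spare1: Bystander in the tray: darker grey concrete casting without stud, 55 x 40 x 28 mm high. Origin: centre of its underside.
- spare2: Bystander in the tray: darker grey concrete casting without stud, 46 x 46 x 26 mm high. Origin: centre of its underside.
- brush: Bystander: hand brush lying on the bench to the robot's right, about 200 mm long along its x. Origin: centre of its underside.
Not all that is in view belongs to the job. Leave any green look-alike of the casting alone.

How it is judged:
On the way, in this order (a step that is already met when the one before it is completed fails the run):
1. the casting stands on the bench at the mouth of the guide (x of casting in the frame of guide between -0.15 and 0 m and y of casting in the frame of guide between 0.05 and 0.13 m and height (world z) of casting below 0.005 m), for 0.2 s.
2. the casting is in the middle of the bend, down on the bench (x of casting in the frame of guide between 0.035 and 0.095 m and y of casting in the frame of guide between 0.035 and 0.095 m and height (world z) of casting below 0.006 m), for 0.1 s.
At the end, for the whole second after the job is handed in: The plunger is pushed in at least 7.5 of its 10 mm, and the casting stands upright and still on the bench (underside within 5 mm of it) in the far end of the channel, its centre 65 to 118 mm past the boss along -y and 65 to 115 mm along +x of the guide's frame (value of joint plunger above 0.0075 m and x of casting in the frame of guide between 0.065 and 0.115 m and y of casting in the frame of guide between -0.118 and -0.065 m and height (world z) of casting below 0.005 m and angle between casting's own z axis and vertical below 0.1 rad and linear speed of casting below 0.02 m/s); the robot touches nothing.
It fails at once if the casting pressed against the guide (rails, plunger, end block) with more than 15 N (contact force between casting and guide above 15 N).
It fails at once if the casting lifted more than 12 mm off the bench within the bend or the far lane, or over their rails (height (world z) of casting above 0.012 m and x of casting in the frame of guide between 0.02 and 0.14 m and y of casting in the frame of guide between -0.16 and 0.12 m).
It fails at once if the gripper or arm pushes on the guide itself with more than 5 N (contact force between any of the arm, the fingers and guide above 5 N).
It fails at once if another casting or the brush moved more than 20 mm (distance of any of spare1, spare2, brush from where it was at the start of the episode above 0.02 m).
It also fails if it takes over 67 s, if anything falls off the work surface, if the arm or the gripper's body presses on something with over 40 N, if the wrist force passes 120 N, or if a joint passes its speed limit or range.

### The arm

A 6-joint arm with a two-finger parallel gripper is mounted at the origin on the work surface. World frame = base frame: x ahead of the robot, y to its left, z up, the work surface at z = 0. Lengths are in m, angles in rad, forces in N, time in s.
With the tool pointing down it reaches from about 0.3 to 0.875 m from the base axis. Payload 6.4 kg.
Tool frame: the origin (TCP) lies at the very end of the fingers, on their centre line; the grasp point (between the pads) lies 19 mm behind it; z points along the fingers, y is the line along which they close (so a half turn about z gives the same grasp; the last joint's range is limited). The gripper opens to 85 mm and grips with 20 to 120 N. Pads are 22 mm wide; open, the fingers measure 114 mm over their backs; the gripper's body (76 mm by 85 mm) begins 54 mm behind the grasp point. The pads swing forward as they close: fully open they stand 13 mm farther back than shut.
Start: joints at [1.011, 0.181, 1.607, -0, 1.354, -0.206], TCP at [0.199, 0.539, 0.194] pointing down, gripper open.
Joint ranges: [-2.99, 2.99], [-0.89, 2.07], [0.3, 2.58], [-1.14, 4.28], [0, 2.63], [-3.12, 3.12]. Speed limits (rad/s): [2.57, 2.57, 3.01, 3.14, 3.14, 3.14].

### API

Orientations are given as a unit quaternion [w, x, y, z].
In Python, from bench import ctrl gives the robot as it stands.
- The arm moves only by the tool jog_arm, never from a script. Its argument "series" is a list that holds one entry, the list of rows, each a list of 7 numbers: the shift along the tool's x, y, z in mm, then the turn, a rotation vector about the tool's x, y, z in rad, then the finger opening in mm, from 0 to 85.4. In form: [[[tx, ty, tz, rx, ry, rz, gripper], ...]]. A call has exactly 10 rows; each row shifts and turns the commanded pose from where the row before left it, along the tool's axes as they then stand; what a row does not reach is not made up. A row lasts 1/10 s, in which the tool goes at most 50 mm and 8.59 degrees, less where a joint would pass 70% of its speed; a pose out of reach is approached as far as the arm can. A call with a gripper value outside its range is refused whole. The fingers move at their own pace and stop on an object; the grip force is fixed at half the most. Time passes only in rows, so rows that do not move let the fingers close, or fill a call up. It gives the time, the measured TCP pose, the force, the opening and the grip force at its end, in the units of the state.
- ctrl.get_obs(): the state, without advancing time (a new reading comes with each control period).
- ctrl.camera(name): name is "side" or "top" or "wrist"; returns a dict with "frame" (384x512x3 uint8, blue, green, red), "z_map" (384x512 float32, m along the optical axis (not along the pixel's ray), 0 where there is no reading), "fx", "fy", "cx", "cy" (pixels), "k1" (the pictures are not rectified: a ray, as slopes to the right and down, at radius r is drawn at 1 + k1 r^2 times it, then the intrinsics apply), "xyz" and "rotation" of the camera in the world. Camera axes: x right, y down, z forward; pixel columns grow to the right and rows downward; lengths in m; the calibration is good to about 2 mm. A picture is of the moment at which its call begins.
- ctrl.hand_in(): hands the job in; it is judged then, once.
The state is a dict: "time_s": time; "q": joint angles; "dq": joint speeds; "joint_efforts": joint torques, N m; "eef_pos": TCP position; "eef_rot": TCP orientation; "wrist_force": force on the tool from outside, world axes, zero at the start; "torque": the same for the moment, N m; "opening": opening from 0.0 (shut) to 1.0 (fully open); "grasp_force": force on a finger pad.
Only numpy, scipy, OpenCV 4.12 (cv2) and the standard library are available. Lean on these libraries where they do the work, as an engineer would, in place of code of your own. Each camera call takes 0.05 s, during which the arm holds its last target. There are 200 camera calls.

## Working session

There is one attempt and no reset: what is moved stays moved. The work goes in short steps, Python scripts to look and compute and a tool call to move; the robot and the scene stay as the last step left them, time stands still between calls to the robot, and variables do not carry over. Pictures are saved under pics/ and viewed, at most 10 in all, crops included, and the job is handed in when it is done.

Besides the shell and the picture viewer there is one more tool, called after "Request:" as a command line: name --argument value ..., lists and objects as JSON in quotes. jog_arm: Moves the arm, as the interface text tells. Its arguments: {"type":"object","properties":{"series":{"type":"array"}},"required":["series"]}

```bash
mkdir -p pics; ls
python3 - <<'E'
from bench import ctrl
import cv2,numpy as np
o=ctrl.get_obs();print({k:np.round(v,4) for k,v in o.items()})
for n in("top","side"):
    c=ctrl.camera(n);cv2.imwrite(f"pics/{n}0.png",cv2.resize(c["frame"],(800,600)))
    print(n,{k:np.round(v,4).tolist() for k,v in c.items() if k not in("frame","z_map")})
    np.savez(f"{n}0.npz",**c)
E
```

```text
pics
{'time_s': np.float64(0.0), 'q': array([ 1.0107,  0.1815,  1.608 ,  0.    ,  1.3538, -0.2063]), 'dq': array([-0.0005,  0.003 ,  0.001 ,  0.0001,  0.0004,  0.0003]), 'joint_efforts': array([-3.00000e-04, -4.44876e+01, -3.51330e+01, -5.00000e-04,
        9.30000e-03,  0.00000e+00]), 'eef_pos': array([0.1989, 0.5389, 0.1932]), 'eef_rot': array([-3.000e-04,  1.760e-01,  9.844e-01, -8.000e-04]), 'wrist_force': array([ 0.4392, -0.4759, -0.0508]), 'torque': array([-0.0066, -0.0099,  0.0107]), 'grasp_force': np.float64(0.0), 'opening': np.float64(1.0021)}
top {'fx': 497.9566, 'fy': 497.9566, 'cx': 254.0979, 'cy': 195.7747, 'k1': -0.0016, 'xyz': [0.1642, -0.0019, 1.497], 'rotation': [-0.0767, 0.7101, -0.6954, 0.079]}
side {'fx': 417.8205, 'fy': 417.8205, 'cx': 255.0749, 'cy': 191.5342, 'k1': 0.0292, 'xyz': [0.3405, -0.6901, 0.8009], 'rotation': [-0.3556, 0.9293, -0.0912, 0.0388]}
```

View pics/top0.png

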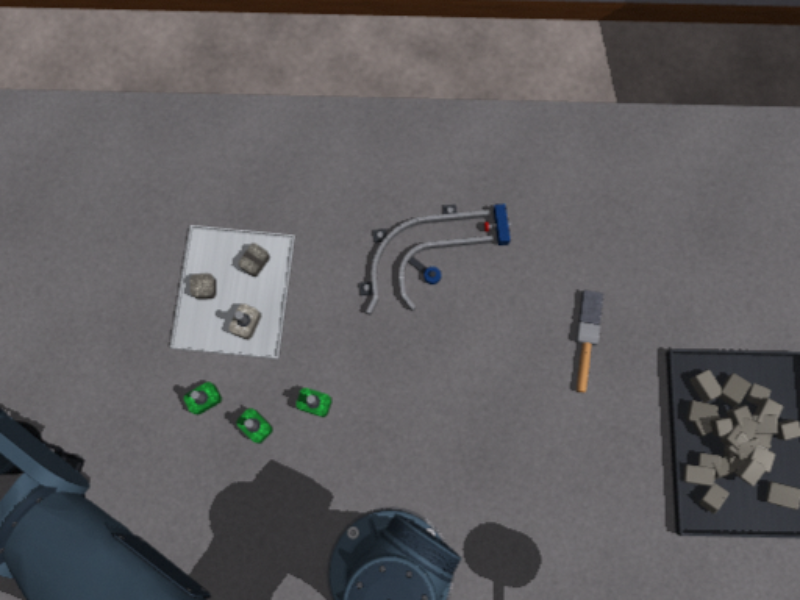

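View pics/side0.png

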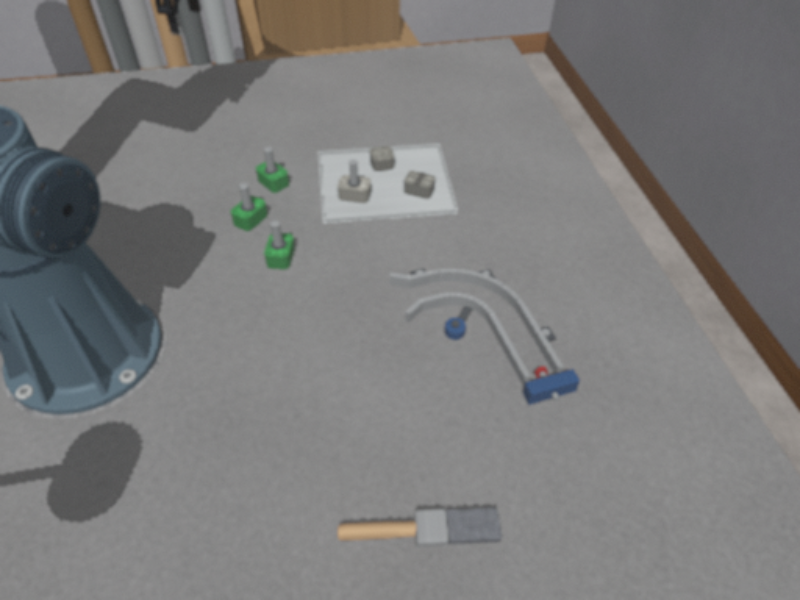

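The top view (800x600) shows the casting at (243,320) in the tray, the boss at (432,275), the mouth near (390,308) facing the robot, and the plunger at (487,227). The green look-alikes are at (202,397), (254,425) and (314,402). Next I'll make rectified ortho crops.

```bash
cat > h.py <<'E'
import numpy as np,cv2
from scipy.spatial.transform import Rotation as R
def rot(c):
    q=np.asarray(c["rotation"]); return R.from_quat(q,scalar_first=True).as_matrix()
def proj(c,P):
    p=(np.asarray(P,float)-c["xyz"])@rot(c); s=p[...,:2]/p[...,2:]
    s=s*(1+c["k1"]*(s**2).sum(-1,keepdims=True))
    return s*[float(c["fx"]),float(c["fy"])]+[float(c["cx"]),float(c["cy"])]
def ortho(c,x0,x1,y0,y1,z,mm):
    "image up=+x, left=+y; x = x1-row*mm, y = y1-col*mm"
    X,Y=np.meshgrid(np.arange(x1,x0,-mm/1e3),np.arange(y1,y0,-mm/1e3),indexing="ij")
    m=proj(c,np.stack([X,Y,X*0+z],-1)).astype(np.float32)
    return cv2.remap(c["frame"],m[...,0],m[...,1],cv2.INTER_CUBIC)
def world(c,u,v,z):
    s=np.array([(u-c["cx"])/c["fx"],(v-c["cy"])/c["fy"]]);s0=s.copy()
    for _ in range(5): s=s0/(1+c["k1"]*(s@s))
    d=rot(c)@np.r_[s,1]; return c["xyz"]+d*(z-c["xyz"][2])/d[2]
E
python3 - <<'E'
from h import *
c=np.load("top0.npz");f=1/1.5625
for n,u,v,z in(("stud",243,319,.08),("boss",432,275,.023),("mouth",390,308,.022),("plg",487,227,.02)):
    w=world(c,u*f,v*f,z);print(n,w.round(3))
g=ortho(c,.37,.67,-.28,.12,.022,.5)
cv2.imwrite("pics/g.png",g); 
s=world(c,243*f,319*f,.08)
a=ortho(c,s[0]-.075,s[0]+.075,s[1]-.1,s[1]+.1,.033,.25);print(s,a.shape,g.shape)
cv2.imwrite("pics/c.png",a)
E
```

```text
stud [0.451 0.282 0.08 ]
boss [ 0.558 -0.071  0.023]
mouth [0.49  0.01  0.022]
plg [ 0.66  -0.179  0.02 ]
[0.45082243 0.28213585 0.08      ] (601, 800, 3) (601, 800, 3)
```

Run:
```python
from h import *
c=np.load("top0.npz")
cv2.imwrite("pics/g.png",ortho(c,.45,.74,-.26,.08,.022,.5)[:600,:800])
```

```text
(no output)
```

View pics/g.png

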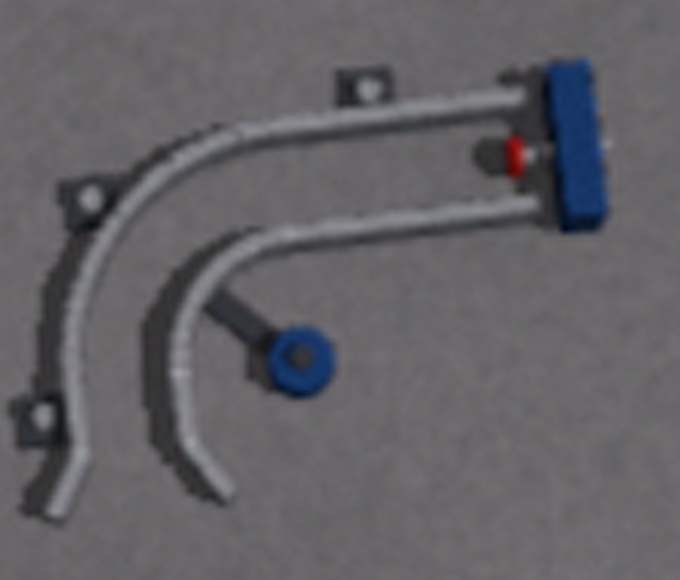

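View pics/c.png

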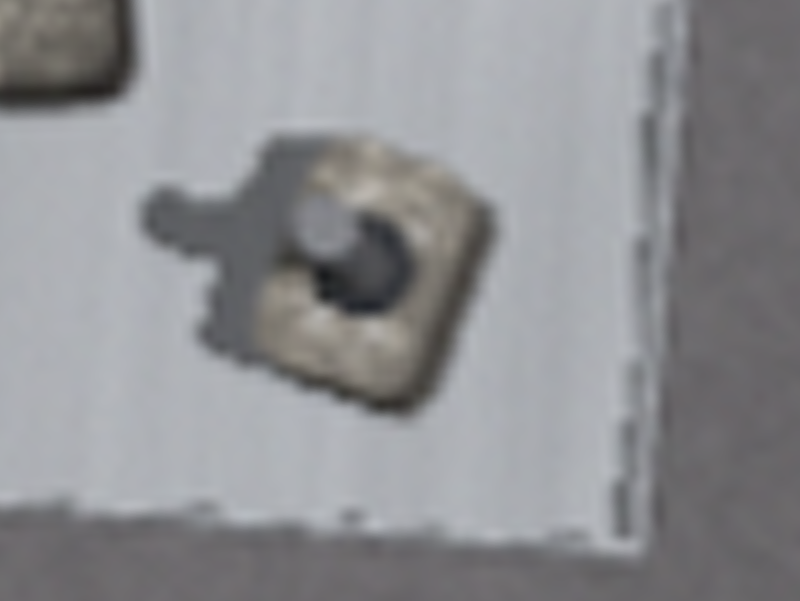

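The ortho (0.5 mm/px) shows the real rails. The boss is at (302,361), the outer rail's straight runs from (235,133) to (520,97), and the inner rail starts at (188,438). In the 0.25 mm/px crop the casting is centred at about (367,266), with its long axis running from (410,400) to (480,205). I'll fit a rail model to the image.

```bash
cat > fit.py <<'E'
from h import *
from scipy.optimize import minimize
def rail(r,n=1):
    "points on a curve offset r from the bend centre, guide frame (lane coordinate order)"
    e=np.c_[np.arange(-.033,0,.002),np.full(17,r)]
    a=np.arange(np.pi/2,0,-.02); b=np.c_[r*np.cos(a),r*np.sin(a)]
    f=np.c_[np.full(52,r),-np.arange(0,.104,.002)]
    return np.r_[e,b,f]
def put(p,q):
    c,s=np.cos(p[2]),np.sin(p[2]); return q@np.array([[c,s],[-s,c]])+p[:2]
def score(p,c,g,zt=.022):
    t=0
    for r in(.063,.117):
        for d,w in((-.0025,1),(0,1),(.0025,1),(-.007,-1.5),(.007,-1.5)):
            q=put(p,rail(r+d)); m=proj(c,np.c_[q,np.full(len(q),zt)]).astype(np.float32)
            v=cv2.remap(g,m[:,0][None],m[:,1][None],cv2.INTER_LINEAR)
            t-=w*np.minimum(v,170).mean()
    return t
def fit(c,p0):
    g=cv2.cvtColor(c["frame"],cv2.COLOR_BGR2GRAY).astype(np.float32)
    best=min((minimize(score,np.add(p0,d),args=(c,g),method="Nelder-Mead",options=dict(initial_simplex=np.add(p0,d)+np.array([[0,0,0],[.004,0,0],[0,.004,0],[0,0,.03]]),xatol=1e-5,fatol=1e-4)) for d in([0,0,0],[.004,.004,.02],[-.004,.004,-.02],[.004,-.004,.02])),key=lambda r:r.fun)
    return best.x,best.fun
E
python3 - <<'E'
from fit import *
c=np.load("top0.npz"); p,f=fit(c,[.56,-.071,.13]);print(p.round(4),f)
im=cv2.resize(ortho(c,.45,.74,-.26,.08,.022,.5)[:580,:680],None,fx=1,fy=1)
for r in(.059,.067,.113,.121):
    q=put(p,rail(r)); 
    for x,y in q: cv2.circle(im,(int((.08-y)/.0005),int((.74-x)/.0005)),1,(0,255,255),-1)
cv2.imwrite("pics/fit.png",im)
for l,d in(("mouth-50",(-.115,.09)),("mouth",(-.065,.09)),("bin",(0,.09)),("mid",(.0636,.0636)),("bout",(.09,0)),("end",(.09,-.095))):
    print(l,put(p,np.array([d])).round(4))
E
```

```text
[ 0.5608 -0.0723  0.1266] -258.623779296875
mouth-50 [[0.4353 0.0025]]
mouth [[0.4849 0.0088]]
bin [[0.5494 0.017 ]]
mid [[ 0.6158 -0.0012]]
bout [[ 0.65   -0.0609]]
end [[ 0.662  -0.1551]]
```

View pics/fit.png

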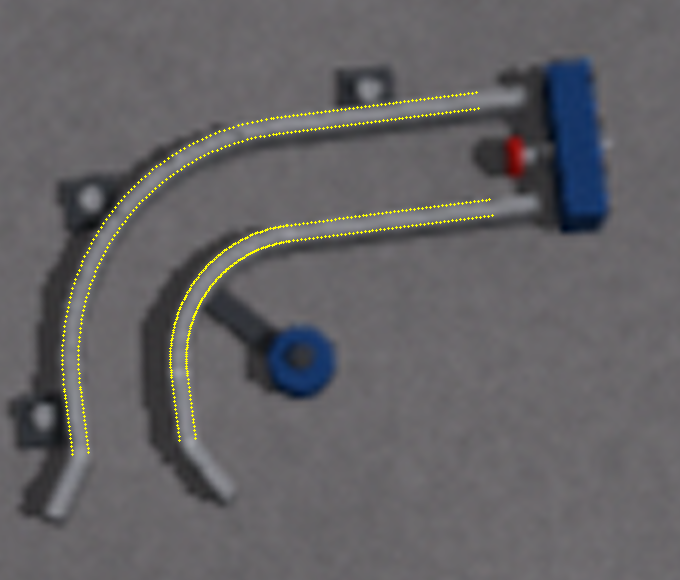

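Request:
jog_arm --series '[[[-38,-20,0,0,0,0.15,85],[-40,0,0,0,0,0.15,85],[-40,0,0,0,0,0.15,85],[-40,0,0,0,0,0.15,85],[0,0,0,0,0,0.15,85],[0,0,0,0,0,0.15,85],[0,0,0,0,0,0.15,85],[0,0,0,0,0,0.15,85],[0,0,0,0,0,0.15,85],[0,0,0,0,0,0.15,85]]]'

```text
time_s: 1.1
eef_pos: [0.3222, 0.4347, 0.1936]
eef_rot: [0.0, 0.802, 0.598, -0.001]
wrist_force: [0.6, -0.8, -0.2]
opening: 0.996
grasp_force: 0.0
```

The fit overlay follows both rails all the way: bend centre (0.5608,-0.0723), yaw 0.127. Next I move above the casting.

Request:
jog_arm --series '[[[-20,35,0,0,0,0,85],[-20,35,0,0,0,0,85],[-20,35,0,0,0,0,85],[-20,35,0,0,0,0,85],[-18.6,33.4,0,0,0,0,85],[0,0,15,0,0,0.056,85],[0,0,15,0,0,0,85],[0,0,0,0,0,0,85],[0,0,0,0,0,0,85],[0,0,0,0,0,0,85]]]'

```text
time_s: 2.1
eef_pos: [0.4612, 0.2927, 0.1646]
eef_rot: [0.0, 0.816, 0.579, 0.0]
wrist_force: [-0.1, -0.2, 0.2]
opening: 0.99
grasp_force: 0.0
```

Run:
```python
from bench import ctrl
from h import *
c=ctrl.camera("wrist");np.savez("w1.npz",**c)
o=ctrl.get_obs();p=o["eef_pos"];print(p.round(4),o["eef_rot"].round(4),np.round(c["xyz"],3))
a=ortho(c,p[0]-.06,p[0]+.06,p[1]-.08,p[1]+.08,.033,.2);cv2.imwrite("pics/w1.png",a);print(a.shape)
```

```text
[0.4614 0.2927 0.1648] [1.000e-04 8.158e-01 5.784e-01 5.000e-04] [0.486 0.359 0.345]
(600, 801, 3)
```

View pics/w1.png

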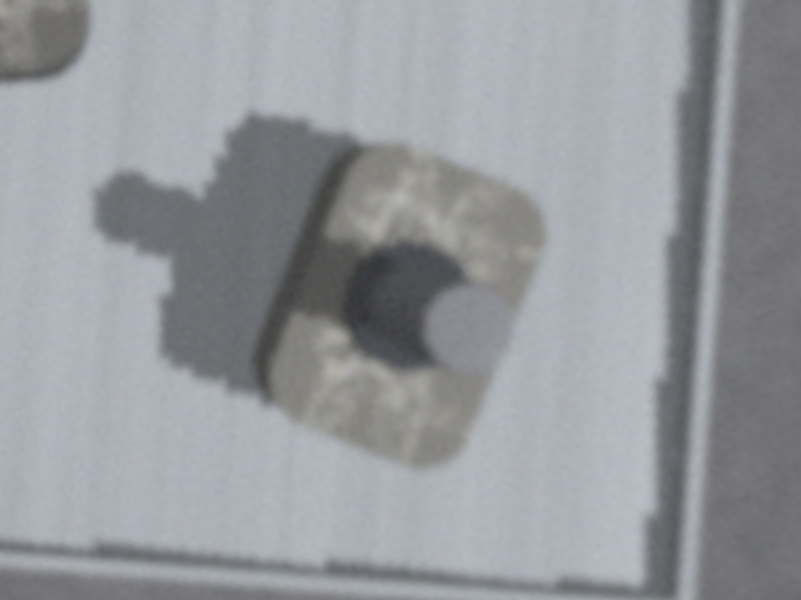

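The wrist ortho (0.2 mm/px, centre = TCP) shows the casting centre at (407,303), so it is 1.4 mm off in y. I descend and measure its heading from the saved picture.

Run:
```python
from h import *
a=cv2.imread("pics/w1.png").astype(int)
m=((a[...,2]-a[...,0]>8)).astype(np.uint8); m[:130,:200]=0
m=cv2.morphologyEx(m,cv2.MORPH_CLOSE,np.ones((25,25)));m=cv2.morphologyEx(m,cv2.MORPH_OPEN,np.ones((15,15)))
k=max(cv2.findContours(m,0,2)[0],key=cv2.contourArea);print(cv2.minAreaRect(k),cv2.contourArea(k))
h=cv2.convexHull(k)[:,0];
# right (lit) edge, free of the side face
for n,f in (("r",lambda p:(p[:,0]>470)&(p[:,1]>260)&(p[:,1]<410)),("top",lambda p:(p[:,1]<230)&(p[:,0]>400)&(p[:,0]<505)),("bot",lambda p:(p[:,1]>380)&(p[:,0]>310)&(p[:,0]<410))):
    p=k[:,0][f(k[:,0])];v=cv2.fitLine(p.astype(np.float32),cv2.DIST_HUBER,0,.01,.01).ravel();print(n,len(p),v.round(3),np.arctan(v[0]/v[1]),np.arctan(v[1]/v[0]))
```

```text
((333.5, 368.0), (16.0, 15.0), 90.0) 239.5Traceback (most recent call last):
  File "<stdin>", line 9, in <module>
cv2.error: OpenCV(4.12.0) /io/opencv/modules/imgproc/src/linefit.cpp:50: error: (-215:Assertion failed) count > 0 in function 'fitLine2D_wods'
```

Request:
jog_arm --series '[[[-1.3,0.5,25,0,0,0.02,85],[0,0,30,0,0,0,85],[0,0,30,0,0,0,85],[0,0,20,0,0,0,85],[0,0,12,0,0,0,85],[0,0,7,0,0,0,85],[0,0,0,0,0,0,85],[0,0,0,0,0,0,40],[0,0,0,0,0,0,22],[0,0,0,0,0,0,22]]]'

```text
time_s: 3.15
eef_pos: [0.4622, 0.2908, 0.0411]
eef_rot: [0.0, 0.822, 0.57, 0.001]
wrist_force: [-0.4, -0.6, -0.2]
opening: 0.506
grasp_force: 0.0
```

Run:
```python
from h import *
a=cv2.imread("pics/w1.png").astype(int)
d=cv2.GaussianBlur((a[...,2]-a[...,0]).astype(np.float32),(0,0),3)
print(d[200,440],d[100,440],d[420,350],d[300,200],d[260,312])
m=(d>(d[200,440]+d[100,440])/2).astype(np.uint8); m[:130,:200]=0
m=cv2.morphologyEx(m,cv2.MORPH_CLOSE,np.ones((25,25)))
k=max(cv2.findContours(m,0,1)[0],key=cv2.contourArea);print(cv2.minAreaRect(k),cv2.contourArea(k))
q=k[:,0]
for n,p in (("top",q[(q[:,1]<230)&(q[:,0]>400)&(q[:,0]<505)]),("bot",q[(q[:,1]>380)&(q[:,0]>310)&(q[:,0]<410)]),("left",q[(q[:,0]<400)&(q[:,1]>200)&(q[:,1]<350)]),("r",q[(q[:,0]>420)&(q[:,1]>230)&(q[:,1]<270)])):
    if len(p)>2: v=cv2.fitLine(p.astype(np.float32),cv2.DIST_HUBER,0,.01,.01).ravel();print(n,len(p),v.round(2),np.arctan(v[0]/v[1]).round(3),np.arctan(v[1]/v[0]).round(3))
```

```text
6.7229605 -9.979074 6.0797887 -6.619929 0.9525453
((397.994873046875, 301.2189025878906), (230.7816619873047, 298.6039123535156), 21.571308135986328) 47763.0
top 104 [9.300e-01 3.800e-01 4.582e+02 1.660e+02] 1.182 0.389
bot 99 [9.300e-01 3.600e-01 3.587e+02 4.453e+02] 1.198 0.373
left 276 [  0.85  -0.53 343.43 271.88] -1.017 -0.554
r 83 [1.0000e+00 1.0000e-02 4.7972e+02 2.5124e+02] 1.558 0.013
```

Request:
jog_arm --series '[[[0,0,0,0,0,0,20],[0,0,0,0,0,0,18],[0,0,0,0,0,0,15],[0,0,0,0,0,0,15],[0,0,0,0,0,0,15],[0,0,0,0,0,0,15],[0,0,0,0,0,0,15],[0,0,0,0,0,0,15],[0,0,0,0,0,0,15],[0,0,0,0,0,0,15]]]'

```text
time_s: 4.15
eef_pos: [0.4615, 0.2907, 0.0403]
eef_rot: [-0.0, 0.822, 0.57, 0.0]
wrist_force: [-2.9, 1.0, 4.5]
opening: 0.176
grasp_force: 6.5
```

Request:
jog_arm --series '[[[0,0,0,0,0,0,13],[0,0,0,0,0,0,13],[0,0,0,0,0,0,13],[0,0,-2,0,0,0,13],[0,0,-5,0,0,0,13],[0,0,-10,0,0,0,13],[0,0,-15,0,0,0,13],[0,0,-10,0,0,0,13],[0,0,-3,0,0,0,13],[0,0,0,0,0,0,13]]]'

```text
time_s: 5.15
eef_pos: [0.4622, 0.2908, 0.0862]
eef_rot: [0.0, 0.822, 0.57, 0.001]
wrist_force: [-0.2, -0.3, -3.2]
opening: 0.161
grasp_force: 24.5
```

Request:
jog_arm --series '[[[-15,4,0,0,0,0,13],[-30,8,0,0,0,0,13],[-35,9.5,0,0,0,0,13],[-35,9.5,0,0,0,0,13],[-35,9.5,0,0,0,0,13],[-35,9.5,0,0,0,0,13],[-35,9.5,0,0,0,0,13],[-30,8,0,0,0,0,13],[-20,5.5,0,0,0,0,13],[-9,2.5,0,0,0,0,13]]]'

```text
time_s: 6.15
eef_pos: [0.4331, 0.0007, 0.0846]
eef_rot: [-0.0, 0.823, 0.568, -0.001]
wrist_force: [0.5, -0.6, -3.0]
opening: 0.158
grasp_force: 24.5
```

Request:
jog_arm --series '[[[0,0,0,0,0,-0.1,13],[0,0,5,0,0,-0.1,13],[0,0,10,0,0,-0.1,13],[0,0,10,0,0,-0.1,13],[0,0,5,0,0,-0.1,13],[0,0,4,0,0,0,13],[0,0,3,0,0,0,13],[0,0,3,0,0,0,13],[0,0,2,0,0,0,13],[0,0,0,0,0,0,13]]]'

```text
time_s: 7.15
eef_pos: [0.434, 0.0029, 0.0429]
eef_rot: [-0.0, 0.656, 0.755, -0.0]
wrist_force: [-1.0, -0.3, -3.1]
opening: 0.154
grasp_force: 24.5
```

Request:
jog_arm --series '[[[0,0,2,0,0,0,13],[0,0,1,0,0,0,13],[0,0,1,0,0,0,13],[0,0,1,0,0,0,13],[0,0,0.5,0,0,0,13],[0,0,0.5,0,0,0,13],[0,0,0,0,0,0,13],[0,0,0,0,0,0,13],[0,0,0,0,0,0,13],[0,0,0,0,0,0,13]]]'

```text
time_s: 8.15
eef_pos: [0.4342, 0.0028, 0.0373]
eef_rot: [0.0, 0.656, 0.755, 0.0]
wrist_force: [-1.2, 0.5, 5.4]
opening: 0.159
grasp_force: 25.3
```

Run:
```python
from bench import ctrl
from fit import *
c=ctrl.camera("wrist");np.savez("w2.npz",**c);o=ctrl.get_obs();print(o["eef_pos"].round(4),o["wrist_force"].round(1),np.round(c["xyz"],3))
a=ortho(c,.39,.65,-.12,.1,.022,.4)
p,f=fit(c,[.5608,-.0723,.1266]);print(p.round(4),f)
b=ortho(c,.39,.51,-.05,.05,.03,.2)
cv2.imwrite("pics/w2.png",np.hstack([cv2.resize(a,(507,600)),np.pad(b[:600],((0,600-min(600,b.shape[0])),(0,0),(0,0)))[:, 130:423]]))
```

```text
[0.4342 0.0027 0.0373] [-2.6 -0.1  5.2] [0.426 0.073 0.218]
[ 0.5623 -0.0712  0.1949] -152.3315887451172
```

View pics/w2.png

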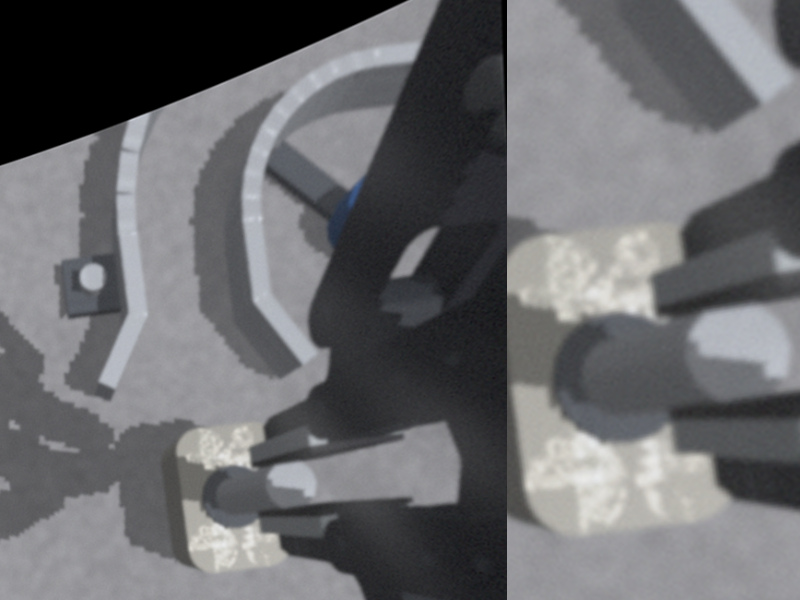

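Wrist view: the block stands at the mouth, stud base at (617,377) in the right panel, heading about 0.11. The rails at row 215 (left panel, centres at columns 126 and 253) put the centre line within 0.5 mm of the fit. I'll plan the slide.

```bash
cat > plan.py <<'E'
from fit import put
import numpy as np
from scipy.optimize import minimize
t=np.linspace(-1,1,9)*.02; w=np.linspace(-1,1,7)*.011; a=np.linspace(0,np.pi/2,6)
arc=np.c_[.02+.01*np.cos(a),.011+.01*np.sin(a)]
O=np.r_[np.c_[t,t*0+.021],np.c_[w*0+.03,w]]; O=np.r_[O,arc]; O=np.r_[O,O*[1,-1]];O=np.r_[O,O*[-1,1]];O=np.r_[O,-O]
def d(P): # signed offset from centre line, + = outside of bend
    x,y=P.T; r=np.where(x<0,y,np.where(y<0,x,np.hypot(x,y))); return r-.09
def lane(s,off): # s: distance past bend_in along centre line
    L=.09*np.pi/2
    if s<0: return np.array([s,.09+off]),0.
    if s<L: f=s/.09; return (.09+off)*np.array([np.sin(f),np.cos(f)]),-f
    return np.array([.09+off,-(s-L)]),-np.pi/2
def best(s):
    def cost(v):
        p,h=lane(s,v[0]/1e3); h+=v[1]/20; R=np.array([[np.cos(h),-np.sin(h)],[np.sin(h),np.cos(h)]])
        return np.abs(d(O@R.T+p)).max()*1e3+.02*abs(v[0])+.02*abs(v[1])
    r=min((minimize(cost,x0,method="Nelder-Mead") for x0 in([0,0],[-1,.1],[-1,-.1],[.5,0])),key=lambda r:r.fun)
    p,h=lane(s,r.x[0]/1e3);return p,h+r.x[1]/20,23-r.fun
E
python3 - <<'E'
from plan import *
import json
G=[.5608,-.0723,.1266]; yawoff=.02
S=np.r_[np.arange(-.127,-.04,.006),np.arange(-.04,.226,.0026)]
S=S[S>-.126]
pos=np.array([.4342,.0028]);psi=.1405
rows=[];exp=[]
B=[best(s) for s in np.arange(-.05,.24,.002)];sg=np.arange(-.05,.24,.002)
cl=np.array([b[2] for b in B]);hd=np.array([b[1] for b in B]);ps=np.array([b[0] for b in B])
from scipy.ndimage import gaussian_filter1d as gf
hd=gf(hd,2);ps=gf(ps,1.0,axis=0)
print("clear",cl.min().round(2),cl[::8].round(2))
for s in S:
    if s<-.045:p,h=np.array([s,.09]),0.
    else: p=np.array([np.interp(s,sg,ps[:,i]) for i in(0,1)]);h=np.interp(s,sg,hd)
    W=put(G,p[None])[0];H=h+G[2]+yawoff
    dp=W-pos; ty=dp@[np.cos(psi),np.sin(psi)]; tx=dp@[-np.sin(psi),np.cos(psi)]
    # tool y=(c,s); z down -> x = y x z = (-s,c)
    k=(lambda f:[round(tx*1e3*f,1),round(ty*1e3*f,1)])(1); rz=round(-(H-psi),3)
    pos=pos+k[0]/1e3*np.array([-np.sin(psi),np.cos(psi)])+k[1]/1e3*np.array([np.cos(psi),np.sin(psi)]);psi-=rz
    rows.append([k[0],k[1],rz]);exp.append((s,*pos,psi))
for i in range(0,len(rows),10):
    e=exp[min(i+9,len(rows)-1)];print(i//10,json.dumps(rows[i:i+10]),"->",np.round(e,4).tolist())
E
```

```text
clear 1.02 [2.   2.   1.99 1.51 1.06 1.02 1.02 1.02 1.02 1.02 1.02 1.04 1.45 1.98
 2.   2.   2.   2.   2.  ]
0 [[-0.4, -4.9, -0.006], [-0.1, 6.0, -0.0], [-0.2, 6.0, -0.0], [-0.1, 6.0, -0.0], [-0.1, 6.0, -0.0], [-0.1, 6.0, -0.0], [-0.1, 6.0, -0.0], [-0.2, 6.0, -0.0], [-0.1, 6.0, -0.0], [-0.1, 6.0, -0.0]] -> [-0.067, 0.483, 0.0085, 0.1465]
1 [[-0.1, 6.0, -0.0], [-0.1, 6.0, -0.0], [-0.1, 6.0, -0.0], [-0.2, 6.0, -0.0], [-0.0, 3.0, -0.0], [-0.1, 2.6, -0.0], [-0.0, 2.6, -0.0], [-0.1, 2.6, -0.0], [-0.0, 2.6, -0.0], [-0.1, 2.6, -0.0]] -> [-0.027, 0.5227, 0.0136, 0.1465]
2 [[-0.0, 2.6, 0.0], [-0.1, 2.6, 0.0], [-0.0, 2.6, 0.001], [-0.1, 2.6, 0.002], [-0.1, 2.6, 0.003], [-0.0, 2.6, 0.005], [-0.1, 2.6, 0.006], [-0.1, 2.6, 0.008], [-0.0, 2.6, 0.01], [-0.1, 2.6, 0.013]] -> [-0.001, 0.5485, 0.0165, 0.0985]
3 [[-0.1, 2.6, 0.014], [-0.2, 2.6, 0.017], [-0.1, 2.5, 0.019], [-0.1, 2.6, 0.021], [-0.1, 2.6, 0.023], [-0.1, 2.5, 0.025], [-0.1, 2.6, 0.026], [-0.1, 2.6, 0.028], [-0.0, 2.6, 0.028], [-0.1, 2.5, 0.029]] -> [0.025, 0.5742, 0.0157, -0.1315]
4 [[-0.1, 2.6, 0.029], [-0.1, 2.6, 0.028], [-0.1, 2.5, 0.0
[... 1077 characters left out ...]
06], [-0.0, 2.6, 0.005]] -> [0.155, 0.6518, -0.0744, -1.4175]
9 [[-0.1, 2.6, 0.003], [-0.0, 2.6, 0.002], [-0.1, 2.6, 0.001], [-0.0, 2.6, 0.001], [-0.1, 2.6, -0.0], [-0.0, 2.6, -0.0], [-0.1, 2.6, -0.0], [-0.0, 2.6, -0.0], [-0.1, 2.6, -0.0], [-0.0, 2.6, -0.0]] -> [0.181, 0.6551, -0.1002, -1.4245]
10 [[-0.1, 2.6, -0.0], [-0.0, 2.6, -0.0], [-0.1, 2.6, -0.0], [-0.0, 2.6, -0.0], [-0.1, 2.6, -0.0], [-0.0, 2.6, -0.0], [-0.1, 2.6, -0.0], [-0.0, 2.6, -0.0], [-0.1, 2.6, -0.0], [-0.0, 2.6, -0.0]] -> [0.207, 0.6584, -0.126, -1.4245]
11 [[-0.1, 2.6, -0.0], [-0.0, 2.6, -0.0], [-0.1, 2.6, -0.0], [-0.0, 2.6, -0.0], [-0.1, 2.6, -0.0], [-0.0, 2.6, -0.0], [-0.1, 2.6, -0.0]] -> [0.2252, 0.6607, -0.1441, -1.4245]
```

Request:
jog_arm --series '[[[-0.2,1,-0.2,0,0,-0.006,14],[-0.1,6,0,0,0,0,14],[-0.2,6,0,0,0,0,14],[-0.1,6,0,0,0,0,14],[-0.1,6,0,0,0,0,14],[-0.2,6,0,0,0,0,14],[-0.2,6,0,0,0,0,14],[-0.2,6,0,0,0,0,14],[-0.1,4,0,0,0,0,14],[-0.1,2,0,0,0,0,14]]]'

```text
time_s: 9.2
eef_pos: [0.4855, 0.0082, 0.0386]
eef_rot: [0.002, 0.653, 0.757, 0.001]
wrist_force: [1.2, 1.5, 4.5]
opening: 0.167
grasp_force: 3.1
```

Request:
jog_arm --series '[[[0,0,0,0,0,0,13],[0,0,0,0,0,0,13],[0,0,0,0,0,0,13],[0,0,0,0,0,0,13],[0,0,0,0,0,0,13],[0,0,0,0,0,0,13],[0,0,0,0,0,0,13],[0,0,0,0,0,0,13],[0,0,0,0,0,0,13],[0,0,0,0,0,0,13]]]'

```text
time_s: 10.2
eef_pos: [0.4854, 0.0081, 0.0387]
eef_rot: [0.002, 0.653, 0.757, 0.001]
wrist_force: [2.3, -0.3, 6.6]
opening: 0.158
grasp_force: 6.7
```

```bash
cat > chk.py <<'E'
from bench import ctrl
from h import *
def pts(c):
    v,u=np.mgrid[0:384,0:512]; s0=np.stack([(u-c["cx"])/c["fx"],(v-c["cy"])/c["fy"]],-1);s=s0.copy()
    for _ in range(4): s=s0/(1+c["k1"]*(s**2).sum(-1,keepdims=True))
    z=c["z_map"][...,None]; return (np.concatenate([s,np.ones_like(z)],-1)*z)@rot(c).T+c["xyz"]
def plane(q):
    for _ in range(4):
        A=np.c_[q[:,:2]-q[:,:2].mean(0),np.ones(len(q))];k=np.linalg.lstsq(A,q[:,2],rcond=None)[0];r=q[:,2]-A@k;q=q[abs(r)<max(.001,2*r.std())]
    return k.round(4),q[:,:2].mean(0).round(4),len(q),r.std().round(5)
E
python3 - <<'E'
from chk import *
for n in("old","new"):
    c=np.load("w2.npz") if n=="old" else ctrl.camera("wrist")
    if n=="new": np.savez("w3.npz",**c)
    p=np.array([.4342,.0028]) if n=="old" else ctrl.get_obs()["eef_pos"][:2]
    P=pts(c).reshape(-1,3);D=P[:,:2]-p
    m=(abs(D[:,0])<.035)&(abs(D[:,1])<.03)&(P[:,2]>.022)&(P[:,2]<.038)
    print(n,plane(P[m]),np.ptp(P[m],axis=0))
    b=(P[:,2]<.012)&(P[:,2]>-.012)&(D[:,1]>.04)&(D[:,1]<.1)&(abs(D[:,0])<.08);print("bench",plane(P[b]))
c=np.load("w3.npz");p=ctrl.get_obs()["eef_pos"]
cv2.imwrite("pics/w3.png",np.hstack([ortho(c,p[0]-.06,p[0]+.06,p[1]-.04,p[1]+.04,.03,.2)[:600,:400],cv2.resize(c["frame"],(400,300),interpolation=cv2.INTER_AREA).repeat(1,0)[:300] if 0 else cv2.copyMakeBorder(cv2.resize(c["frame"],(400,300)),0,300,0,0,0)]))
E
```

```text
old (array([-0.0329, -0.0059,  0.0316]), array([0.433, 0.008]), 3792, np.float64(0.00065)) [0.06237322 0.04491493 0.01597756]
bench (array([-0.0004, -0.0012,  0.0005]), array([0.4317, 0.0742]), 20496, np.float64(0.00055))
new (array([-0.3648,  0.0966,  0.0299]), array([0.4723, 0.0174]), 1082, np.float64(0.00253)) [0.06986808 0.04887603 0.01596772]
bench (array([-0.0002, -0.0012,  0.0005]), array([0.4806, 0.0806]), 19687, np.float64(0.00059))
```

View pics/w3.png

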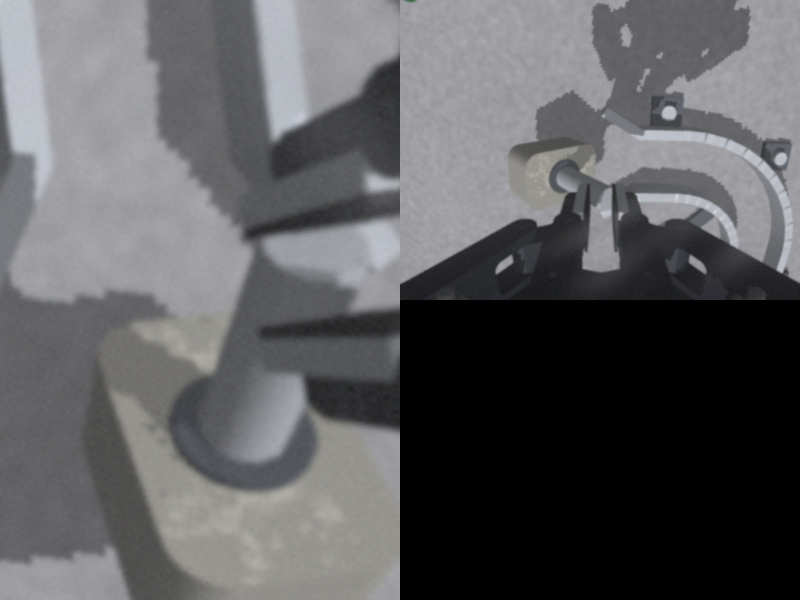

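The view shows that the lighter grip let the block tip: it lags about 15–20 mm, leaning forward. I'll open to let it settle flat, then regrip firmly with less down-pressure.

Request:
jog_arm --series '[[[0,-4,0,0,0,0,13],[0,-4,0,0,0,0,13],[0,-4,0,0,0,0,13],[0,-4,0,0,0,0,14],[0,0,0,0,0,0,20],[0,0,0,0,0,0,50],[0,0,0,0,0,0,80],[0,0,0,0,0,0,80],[0,0,0,0,0,0,80],[0,0,0,0,0,0,80]]]'

```text
time_s: 11.25
eef_pos: [0.4667, 0.0062, 0.0369]
eef_rot: [-0.0, 0.653, 0.757, -0.0]
wrist_force: [-0.7, -0.3, -0.2]
opening: 0.937
grasp_force: 0.0
```

Run:
```python
from chk import *
c=ctrl.camera("wrist");np.savez("w4.npz",**c);o=ctrl.get_obs();p=o["eef_pos"][:2];print(o["eef_pos"].round(4),o["eef_rot"].round(4),o["wrist_force"].round(1),o["opening"].round(2))
P=pts(c).reshape(-1,3);D=P[:,:2]-p
m=(abs(D[:,0]+.008)<.045)&(abs(D[:,1])<.045)&(P[:,2]>.026)&(P[:,2]<.034)
print(plane(P[m]))
q=P[m][:,:2]; r=cv2.minAreaRect((q*1e3).astype(np.float32));print(r,len(q))
m=(abs(D[:,0]+.008)<.03)&(abs(D[:,1])<.03)&(P[:,2]>.074)&(P[:,2]<.083);print("stud top",np.median(P[m],0),np.ptp(P[m],axis=0))
x0,y0=p[0]-.02,p[1]
cv2.imwrite("pics/w4.png",ortho(c,x0-.06,x0+.06,y0-.08,y0+.08,.03,.2)[:600,:800]);print(x0+.06,y0+.08)
```

```text
Traceback (most recent call last):
AttributeError: 'float' object has no attribute 'round'
```

Run:
```python
from chk import *
c=np.load("w4.npz");p=np.array([.4667,.0062])
P=pts(c).reshape(-1,3);D=P[:,:2]-p
m=(abs(D[:,0]+.008)<.045)&(abs(D[:,1])<.045)&(P[:,2]>.026)&(P[:,2]<.034)
print(plane(P[m]))
q=P[m][:,:2]; r=cv2.minAreaRect((q*1e3).astype(np.float32));print(r,len(q))
m=(abs(D[:,0]+.008)<.03)&(abs(D[:,1])<.03)&(P[:,2]>.074)&(P[:,2]<.083);print("stud top",m.sum(),np.median(P[m],0),np.ptp(P[m],axis=0))
x0,y0=p[0]-.02,p[1]
cv2.imwrite("pics/w4.png",ortho(c,x0-.06,x0+.06,y0-.08,y0+.08,.03,.2)[:600,:800]);print(x0+.06,y0+.08)
```

```text
(array([-0.0023, -0.0032,  0.0307]), array([0.4416, 0.0066]), 3224, np.float64(0.00061))
((437.2854919433594, 2.7693748474121094), (51.09204864501953, 42.86995315551758), 6.484288215637207) 4052
stud top 762 [0.43436355 0.00384935 0.07847235] [0.01237012 0.01559743 0.00645095]
0.5066999999999999 0.0862
```

View pics/w4.png

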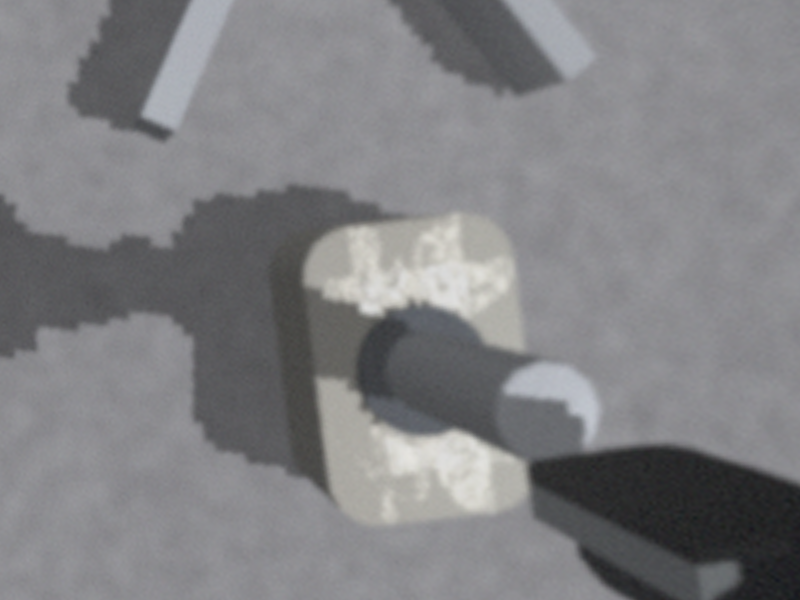

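Picture: the block is flat again with its centre at (416,369), i.e. world (0.434,0.003), heading 0.115, so it never slid. I regrip firmly.

Request:
jog_arm --series '[[[0.4,-8,0.5,0,0,0,80],[0.4,-10,0.5,0,0,0,80],[0.4,-10,0.5,0,0,0,60],[0.4,-4.8,0,0,0,0,40],[0,0,0,0,0,0,25],[0,0,0,0,0,0,18],[0,0,0,0,0,0,15],[0,0,0,0,0,0,13],[0,0,0,0,0,0,11],[0,0,0,0,0,0,11]]]'

```text
time_s: 12.3
eef_pos: [0.4345, 0.0028, 0.0362]
eef_rot: [-0.0, 0.653, 0.757, -0.0]
wrist_force: [-3.9, -0.5, 7.5]
opening: 0.142
grasp_force: 52.2
```

Request:
jog_arm --series '[[[0,0,0,0,0,0,11],[0,0,0,0,0,0,11],[0,0,0,0,0,0,11],[0,0,-0.5,0,0,0,11],[0,0,0,0,0,0,11],[0,0,0,0,0,0,11],[0,0,0,0,0,0,11],[0,0,0,0,0,0,11],[0,0,0,0,0,0,11],[0,0,0,0,0,0,11]]]'

```text
time_s: 13.3
eef_pos: [0.4343, 0.0029, 0.0363]
eef_rot: [0.0, 0.653, 0.757, 0.0]
wrist_force: [-1.6, -0.5, 1.7]
opening: 0.141
grasp_force: 51.7
```

Request:
jog_arm --series '[[[-0.1,1,-0.2,0,0,0,11],[-0.1,4,0,0,0,0,11],[-0.1,6,0,0,0,0,11],[-0.1,6,0,0,0,0,11],[-0.1,6,0,0,0,0,11],[-0.1,6,0,0,0,0,11],[-0.1,6,0,0,0,0,11],[-0.1,6,0,0,0,0,11],[-0.1,5,0,0,0,0,11],[-0.1,3,0,0,0,0,11]]]'

```text
time_s: 14.3
eef_pos: [0.4892, 0.0082, 0.0401]
eef_rot: [0.005, 0.653, 0.757, 0.003]
wrist_force: [3.5, 0.6, 11.8]
opening: 0.126
grasp_force: 5.6
```

```bash
cat > st.py <<'E'
from chk import *
o=ctrl.get_obs();p=o["eef_pos"][:2]; c=ctrl.camera("wrist");np.savez("last.npz",**c)
P=pts(c).reshape(-1,3);D=P[:,:2]-p
m=(np.hypot(*D.T)<.037)&(P[:,2]>.026)&(P[:,2]<.036)
print(o["eef_pos"].round(4),o["wrist_force"].round(1),plane(P[m]),cv2.minAreaRect((P[m][:,:2]*1e3).astype(np.float32)))
E
python3 st.py
```

```text
[0.4892 0.0082 0.0401] [ 3.5  0.6 11.8] (array([-0.8783, -0.1215,  0.0306]), array([0.4749, 0.0186]), 550, np.float64(0.00075)) ((473.9666748046875, 21.016313552856445), (16.543575286865234, 31.472129821777344), 44.511878967285156)
```

It tipped again: along the closing direction the pads can pivot, so they don't resist pitch. I'll let it settle, then regrip with the fingers across the direction of travel at full grip and nearly unloaded.

Request:
jog_arm --series '[[[0,-4,0,0,0,0,11],[0,-5,0,0,0,0,11],[0,-5,0,0,0,0,11],[0,-5,0,0,0,0,12],[0,-5,0,0,0,0,14],[0,0,0,0,0,0,30],[0,0,0,0,0,0,60],[0,0,0,0,0,0,85],[0,0,0,0,0,0,85],[0,0,0,0,0,0,85]]]'

```text
time_s: 15.35
eef_pos: [0.4587, 0.0058, 0.0359]
eef_rot: [-0.001, 0.653, 0.757, -0.0]
wrist_force: [-0.4, 0.2, 0.6]
opening: 0.991
grasp_force: 0.0
```

```bash
cat > st2.py <<'E'
from chk import *
o=ctrl.get_obs();p=o["eef_pos"][:2]; c=ctrl.camera("wrist");np.savez("last.npz",**c)
P=pts(c).reshape(-1,3);D=P[:,:2]-p
m=(np.hypot(*(D+[.01,0]).T)<.06)&(P[:,2]>.0275)&(P[:,2]<.034)
print(o["eef_pos"].round(4),o["wrist_force"].round(1),plane(P[m]))
I=np.zeros((600,600),np.uint8);q=((P[m][:,:2]-p)*2000+300).astype(int);q=q[((q>=0)&(q<600)).all(1)];I[q[:,1],q[:,0]]=1
I=cv2.morphologyEx(I,cv2.MORPH_CLOSE,np.ones((9,9)));k=max(cv2.findContours(I,0,1)[0],key=cv2.contourArea);r=cv2.minAreaRect(k);print("rect c",np.round(p+(np.array(r[0])-300)/2000,4),"size",np.array(r[1])/2,"ang",np.radians(r[2]).round(3))
m=(np.hypot(*(D+[.01,0]).T)<.05)&(P[:,2]>.075)&(P[:,2]<.082);print("stud top",m.sum(),np.median(P[m],0),P[m].min(0),P[m].max(0))
E
python3 st2.py
```

```text
[0.4587 0.0058 0.0359] [-0.4  0.2  0.6] (array([-0.0003, -0.0009,  0.0307]), array([0.435 , 0.0053]), 4163, np.float64(0.00055))
rect c [0.434  0.0025] size [60.53561401 42.61668777] ang 0.095
stud top 856 [0.4348119  0.00375481 0.07850666] [ 0.42695446 -0.00492678  0.07510696] [0.44264754 0.01087143 0.08101906]
```

Request:
jog_arm --series '[[[0.2,-9,0,0,0,0,85],[0.2,-9,0,0,0,0,85],[0.1,-6,0,0,0,0,85],[0,0,0,0,0,-0.14,85],[0,0,0,0,0,-0.14,85],[0,0,0,0,0,-0.14,85],[0,0,0,0,0,-0.14,85],[0,0,0,0,0,-0.14,85],[0,0,0,0,0,-0.14,85],[0,0,0,0,0,-0.14,85]]]'

```text
time_s: 16.4
eef_pos: [0.4348, 0.0026, 0.0364]
eef_rot: [-0.0, 0.217, 0.976, 0.0]
wrist_force: [1.1, -0.3, 0.6]
opening: 0.998
grasp_force: 0.0
```

Request:
jog_arm --series '[[[0,0,0,0,0,-0.14,85],[0,0,0,0,0,-0.14,80],[0,0,0,0,0,-0.14,60],[0,0,0,0,0,-0.12,45],[0,0,0,0,0,0,35],[0,0,0,0,0,0,28],[0,0,0,0,0,0,25],[0,0,0,0,0,0,25],[0,0,0,0,0,0,25],[0,0,0,0,0,0,25]]]'

```text
time_s: 17.4
eef_pos: [0.4354, 0.0026, 0.0365]
eef_rot: [0.0, -0.048, 0.999, -0.0]
wrist_force: [-0.3, 1.0, 0.3]
opening: 0.29
grasp_force: 0.0
```

```bash
python3 st2.py; python3 -c "
from bench import ctrl;import numpy as np
r=ctrl.get_obs();q=r['eef_rot'];print(np.round(q,4),np.arctan2(2*q[2]**2-1,2*q[1]*q[2]),r['opening'],np.round(r['q'],2))"
```

```text
[0.4354 0.0026 0.0365] [-0.3  1.   0.3] (array([ 0.0016, -0.0011,  0.0306]), array([0.4262, 0.0015]), 3628, np.float64(0.00057))
rect c [0.4344 0.0023] size [61.17907333 42.57135773] ang 0.111
stud top 1123 [0.43304267 0.00252255 0.07852493] [ 0.42399099 -0.02200579  0.07500281] [0.44879255 0.02609437 0.08198878]
[ 0.     -0.0479  0.9989 -0.    ] 1.6666390063232266 0.2931710328909785 [-0.27  0.09  2.07  0.    0.98 -1.93]
```

Request:
jog_arm --series '[[[0,0,0,0,0,0,18],[0,0,0,0,0,0,15],[0,0,0,0,0,0,13],[0,0,0,0,0,0,11],[0,0,0,0,0,0,9],[0,0,0,0,0,0,7],[0,0,0,0,0,0,5],[0,0,0,0,0,0,5],[0,0,0,0,0,0,5],[0,0,0,0,0,0,5]]]'

```text
time_s: 18.45
eef_pos: [0.4354, 0.0027, 0.0367]
eef_rot: [0.0, -0.048, 0.999, 0.0]
wrist_force: [-0.5, 1.5, 4.4]
opening: 0.129
grasp_force: 58.7
```

Request:
jog_arm --series '[[[0,0,-0.3,0,0,0,5],[0,0,-0.3,0,0,0,5],[0,0,0,0,0,0,5],[0,0,0,0,0,0,5],[0,0,0,0,0,0,5],[0,0,0,0,0,-0.02,5],[0,0,0,0,0,0,5],[0,0,0,0,0,0,5],[0,0,0,0,0,0,5],[0,0,0,0,0,0,5]]]'

```text
time_s: 19.45
eef_pos: [0.4354, 0.0026, 0.0371]
eef_rot: [-0.0, -0.058, 0.998, -0.0]
wrist_force: [-0.7, -0.4, -3.1]
opening: 0.131
grasp_force: 58.6
```

Now it's just lifted (fz −3.1), with a 59 N grip. I'll re-plan in the new tool orientation.

```bash
cat > rows.py <<'E'
from plan import *
import sys
from scipy.ndimage import gaussian_filter1d as gf
G=[.5608,-.0723,.1266]
sg=np.arange(-.05,.26,.002)
try: z=np.load("path.npz");hd,ps=z["hd"],z["ps"]
except FileNotFoundError:
    B=[best(s) for s in sg]; hd=gf(np.array([b[1] for b in B]),2); ps=gf(np.array([b[0] for b in B]),1.,axis=0); np.savez("path.npz",hd=hd,ps=ps)
def rows(S,pos,h0,yawoff,n=10):
    pos=np.array(pos)
    out=[]
    for i,s in enumerate(S):
        if s<-.045:p,h=np.array([s,.09]),0.
        else: p=np.array([np.interp(s,sg,ps[:,j]) for j in(0,1)]);h=np.interp(s,sg,hd)
        W=put(G,p[None])[0];H=h+G[2]+yawoff
        ax=-np.array([np.cos(h0),np.sin(h0)]);ay=np.array([-np.sin(h0),np.cos(h0)]);d=(W-pos)*1e3
        tx,ty,rz=round(d@ax,1),round(d@ay,1),round(h0-H,3)
        pos=pos+(tx*ax+ty*ay)/1e3;h0-=rz;out.append([tx,ty,rz])
        if i%n==n-1 or i==len(S)-1: print(out,"->s %.3f pos %.4f %.4f h %.4f"%(s,*pos,h0));out=[]
E
python3 - <<'E'
from rows import *
S=np.r_[np.arange(-.1110,-.05,.006),np.arange(-.05,.2365,.0026)]
rows(S,[.4354,.0026],.116,-.005)
E
```

```text
[[np.float64(-3.9), np.float64(-0.1), -0.006], [np.float64(-6.0), np.float64(0.0), 0.0], [np.float64(-6.0), np.float64(0.1), 0.0], [np.float64(-6.0), np.float64(-0.0), 0.0], [np.float64(-6.0), np.float64(0.0), 0.0], [np.float64(-6.0), np.float64(0.0), 0.0], [np.float64(-6.0), np.float64(0.1), 0.0], [np.float64(-6.0), np.float64(0.0), 0.0], [np.float64(-6.0), np.float64(0.0), 0.0], [np.float64(-6.0), np.float64(0.1), 0.0]] ->s -0.057 pos 0.4928 0.0098 h 0.1220
[[np.float64(-6.0), np.float64(-0.0), 0.0], [np.float64(-1.0), np.float64(-0.0), 0.0], [np.float64(-2.6), np.float64(0.0), 0.0], [np.float64(-2.6), np.float64(0.0), np.float64(0.0)], [np.float64(-2.6), np.float64(0.0), np.float64(0.0)], [np.float64(-2.6), np.float64(0.0), np.float64(0.0)], [np.float64(-2.6), np.float64(0.0), np.float64(0.0)], [np.float64(-2.6), np.float64(0.1), np.float64(0.0)], [np.float64(-2.6), np.float64(-0.0), np.float64(0.0)], [np.float64(-2.6), np.float64(-0.0), np.float64(0.0)]] ->s -0.029 pos 0.5204 0.0133 h 0.1220
[[np.float64(-2.6), np.float64(-0.0), np.float64(0.0)], [np.float64(-2.6), np.float64(0.0
[... 5352 characters left out ...]
0.0), np.float64(0.0)], [np.float64(-2.6), np.float64(0.0), np.float64(0.0)], [np.float64(-2.6), np.float64(0.1), np.float64(0.0)], [np.float64(-2.6), np.float64(-0.0), np.float64(0.0)], [np.float64(-2.6), np.float64(-0.0), np.float64(0.0)], [np.float64(-2.6), np.float64(-0.0), np.float64(0.0)], [np.float64(-2.6), np.float64(0.0), np.float64(0.0)], [np.float64(-2.6), np.float64(0.0), np.float64(0.0)], [np.float64(-2.6), np.float64(0.0), np.float64(0.0)], [np.float64(-2.6), np.float64(0.0), np.float64(0.0)]] ->s 0.231 pos 0.6613 -0.1497 h -1.4490
[[np.float64(-2.6), np.float64(0.1), np.float64(0.0)], [np.float64(-2.6), np.float64(-0.0), np.float64(0.0)]] ->s 0.236 pos 0.6621 -0.1548 h -1.4490
```

Request:
jog_arm --series '[[[-2,-0.1,0.1,0,0,-0.006,5],[-4,0,0,0,0,0,5],[-6,0.1,0,0,0,0,5],[-6,0,0,0,0,0,5],[-6,0,0,0,0,0,5],[-6,0.1,0,0,0,0,5],[-6,0,0,0,0,0,5],[-4,0,0,0,0,0,5],[0,0,0,0,0,0,5],[0,0,0,0,0,0,5]]]'

```text
time_s: 20.45
eef_pos: [0.4772, 0.0072, 0.0397]
eef_rot: [0.001, -0.061, 0.998, -0.001]
wrist_force: [-6.8, 1.1, 24.0]
opening: 0.129
grasp_force: 69.5
```

```bash
python3 st2.py
```

```text
[0.4772 0.0072 0.0397] [-6.8  1.1 24. ] (array([-0.0047,  0.004 ,  0.0319]), array([0.4718, 0.0051]), 1040, np.float64(0.00125))
rect c [ 0.4812 -0.0083] size [13. 22.] ang 1.571
stud top 397 [0.4676171  0.00630669 0.08041269] [ 0.46448409 -0.00560403  0.07506983] [0.48239319 0.01666809 0.08199907]
```

Pushing at stud height with high bench friction makes the block jam nose-down (fz 24 N). I'll relieve it, then regrip lower, with the fingertips on the block's top, and skim with almost no load on the bench.

Request:
jog_arm --series '[[[0,0,-1,0,0,0,5],[0,0,-1,0,0,0,5],[0,0,-0.5,0,0,0,5],[0,0,0,0,0,0,8],[0,0,0,0,0,0,12],[0,0,0,0,0,0,16],[0,0,0,0,0,0,22],[0,0,0,0,0,0,28],[0,0,0,0,0,0,28],[0,0,0,0,0,0,28]]]'

```text
time_s: 21.5
eef_pos: [0.4751, 0.0076, 0.0394]
eef_rot: [-0.0, -0.061, 0.998, 0.0]
wrist_force: [-0.3, -1.0, 1.2]
opening: 0.326
grasp_force: 0.0
```

```bash
python3 st2.py
python3 - <<'E'
from chk import *
c=np.load("last.npz");P=pts(c).reshape(-1,3)
for x in np.arange(.44,.54,.01):
    m=(abs(P[:,0]-x)<.004)&(P[:,1]>.02)&(P[:,1]<.034)&(P[:,2]<.05);print(round(x,2),m.sum(),P[m][:,2].min().round(4) if m.any() else "",np.median(P[m][:,2]).round(4) if m.any() else "")
E
```

```text
[0.4751 0.0076 0.0394] [-0.3 -1.   1.2] (array([-0.0009, -0.0003,  0.0306]), array([0.4524, 0.006 ]), 4285, np.float64(0.00058))
rect c [0.4566 0.0062] size [60.96247864 42.49139023] ang 0.035
stud top 998 [0.45674294 0.00645757 0.07849455] [ 0.44861304 -0.01333837  0.07502631] [0.48861504 0.02600887 0.08196468]
0.44 206 -0.0008 0.0302
0.45 203 -0.0018 0.0305
0.46 197 -0.0004 0.0303
0.47 193 -0.0004 0.0304
0.48 160 -0.0009 0.0304
0.49 30 -0.0009 0.0007
0.5 141 -0.0011 0.0005
0.51 179 -0.0009 0.0005
0.52 182 -0.0007 0.0006
0.53 173 -0.001 0.0004
0.54 171 -0.0012 0.0004
```

Request:
jog_arm --series '[[[9,0.4,0,0,0,0,28],[9.3,0.5,0,0,0,0,28],[0,0,2,0,0,0.08,28],[0,0,3,0,0,0,28],[0,0,2.4,0,0,0,28],[0,0,0,0,0,0,20],[0,0,0,0,0,0,17],[0,0,0,0,0,0,14],[0,0,0,0,0,0,10],[0,0,0,0,0,0,0]]]'

```text
time_s: 22.55
eef_pos: [0.4568, 0.0063, 0.0323]
eef_rot: [-0.0, -0.021, 1.0, 0.0]
wrist_force: [-2.1, 1.5, 4.6]
opening: 0.145
grasp_force: 58.6
```

Request:
jog_arm --series '[[[0,0,0,0,0,0,0],[0,0,0,0,0,0,0],[0,0,0,0,0,0,0],[0,0,-0.3,0,0,0,0],[0,0,-0.3,0,0,0,0],[0,0,-0.3,0,0,0,0],[0,0,-0.3,0,0,0,0],[0,0,0,0,0,0,0],[0,0,0,0,0,0,0],[0,0,0,0,0,0,0]]]'

```text
time_s: 23.55
eef_pos: [0.4568, 0.0062, 0.0332]
eef_rot: [-0.0, -0.021, 1.0, -0.0]
wrist_force: [0.8, 0.3, -2.7]
opening: 0.147
grasp_force: 58.5
```

```bash
python3 st2.py
```

```text
[0.4568 0.0062 0.0332] [ 0.8  0.3 -2.7] (array([0.0053, 0.0021, 0.0316]), array([0.4436, 0.0059]), 3279, np.float64(0.0006))
rect c [0.4494 0.0058] size [46.41261673 42.248806  ] ang 0.037
stud top 1166 [0.45312192 0.00616658 0.07939494] [ 0.44641405 -0.01282785  0.07500712] [0.46961716 0.02524822 0.0819802 ]
```

```bash
sed -i 's/print(out,/print(str([[float(v) for v in r] for r in out]),/' rows.py
python3 - <<'E'
from rows import *
S=np.r_[np.linspace(-.0905,-.0505,9),np.arange(-.048,.2365,.0026)]
rows(S,[.4568,.0062],.132,.005)
E
```

```text
[[-2.8, -1.0, 0.0], [-5.0, -0.0, 0.0], [-5.0, -0.1, 0.0], [-5.0, 0.0, 0.0], [-5.0, -0.0, 0.0], [-5.0, -0.1, 0.0], [-5.0, 0.0, 0.0], [-5.0, -0.0, 0.0], [-5.0, -0.0, 0.0], [-2.5, -0.0, 0.0]] ->s -0.048 pos 0.5019 0.0110 h 0.1320
[[-2.5, -0.1, 0.0], [-2.7, 0.0, 0.0], [-2.5, 0.0, 0.0], [-2.6, -0.0, 0.0], [-2.6, -0.0, 0.0], [-2.6, -0.0, 0.0], [-2.6, -0.0, 0.0], [-2.6, -0.1, 0.0], [-2.6, 0.0, 0.001], [-2.6, 0.0, -0.0]] ->s -0.022 pos 0.5276 0.0142 h 0.1310
[[-2.6, 0.0, 0.001], [-2.6, -0.0, 0.001], [-2.6, -0.0, 0.003], [-2.6, -0.1, 0.005], [-2.6, 0.0, 0.006], [-2.7, -0.0, 0.008], [-2.6, -0.1, 0.01], [-2.6, -0.0, 0.012], [-2.5, -0.1, 0.014], [-2.6, -0.1, 0.017]] ->s 0.004 pos 0.5534 0.0167 h 0.0540
[[-2.6, -0.0, 0.019], [-2.6, -0.1, 0.021], [-2.6, -0.1, 0.023], [-2.5, -0.0, 0.024], [-2.6, -0.1, 0.027], [-2.6, -0.0, 0.027], [-2.6, -0.1, 0.028], [-2.5, -0.0, 0.029], [-2.6, -0.1, 0.029], [-2.6, -0.0, 0.029]] ->s 0.030 pos 0.5791 0.0148 h -0.2020
[[-2.5, -0.1, 0.029], [-2.6, -0.0, 0.029], [-2.6, -0.1, 0.028], [-2.5, -0.0, 0.029], [-2.6, -0.1, 0.029], [-2.6, -0.0, 0.029], [-2.6, -0.1, 0.029], [-2
[... 1055 characters left out ...]
->s 0.160 pos 0.6524 -0.0794 h -1.4380
[[-2.6, -0.0, 0.001], [-2.6, -0.0, 0.0], [-2.6, -0.0, 0.0], [-2.6, -0.1, 0.0], [-2.6, 0.0, 0.0], [-2.6, 0.0, 0.0], [-2.6, 0.0, 0.0], [-2.6, -0.0, 0.0], [-2.6, -0.0, 0.0], [-2.6, -0.0, 0.0]] ->s 0.186 pos 0.6558 -0.1052 h -1.4390
[[-2.6, -0.0, 0.0], [-2.6, -0.1, 0.0], [-2.6, 0.0, 0.0], [-2.6, 0.0, 0.0], [-2.6, -0.0, 0.0], [-2.6, -0.0, 0.0], [-2.6, -0.0, 0.0], [-2.6, -0.0, 0.0], [-2.6, -0.1, 0.0], [-2.6, 0.0, 0.0]] ->s 0.212 pos 0.6590 -0.1310 h -1.4390
[[-2.6, 0.0, 0.0], [-2.6, 0.0, 0.0], [-2.6, -0.0, 0.0], [-2.6, -0.0, 0.0], [-2.6, -0.0, 0.0], [-2.6, -0.1, 0.0], [-2.6, 0.0, 0.0], [-2.6, 0.0, 0.0], [-2.6, 0.0, 0.0]] ->s 0.235 pos 0.6619 -0.1542 h -1.4390
```

Request:
jog_arm --series '[[[0,0,0,0,0,-0.045,0],[0,0,0,0,0,-0.045,0],[-2,-0.5,0,0,0,0,0],[-4,-0.5,0,0,0,0,0],[-5,0,0,0,0,0,0],[-5,0,0,0,0,0,0],[-5,0,0,0,0,0,0],[-4,0,0,0,0,0,0],[-2,0,0,0,0,0,0],[0,0,0,0,0,0,0]]]'

```text
time_s: 24.6
eef_pos: [0.4839, 0.0088, 0.0332]
eef_rot: [0.0, -0.066, 0.998, 0.0]
wrist_force: [-0.4, -0.4, -2.3]
opening: 0.139
grasp_force: 58.6
```

```bash
python3 st2.py
```

```text
[0.4839 0.0088 0.0332] [-0.4 -0.4 -2.3] (array([0.0041, 0.002 , 0.0316]), array([0.4709, 0.0071]), 3216, np.float64(0.00058))
rect c [0.4768 0.0077] size [46.82213974 42.4849968 ] ang 0.127
stud top 1162 [0.48095655 0.00854075 0.07939601] [ 0.47273001 -0.01068034  0.07503848] [0.49688687 0.02704061 0.08199854]
```

It's level, aligned (heading 0.127) and skimming about 1 mm up. Next I enter the channel.

Request:
jog_arm --series '[[[-3,0,0,0,0,0,0],[-5,0,0,0,0,0,0],[-5,0,0,0,0,0,0],[-5,0,0,0,0,0,0],[-4,0,0,0,0,0,0],[-3,0,0,0,0,0,0],[-3,0,0,0,0,0,0],[-3,0,0,0,0,0,0],[-3,0,0,0,0,0,0],[-2,0,0,0,0,0,0]]]'

```text
time_s: 25.65
eef_pos: [0.5197, 0.0136, 0.0333]
eef_rot: [0.0, -0.066, 0.998, -0.0]
wrist_force: [-0.1, 0.4, -2.9]
opening: 0.146
grasp_force: 58.6
```

Run:
```python
from rows import *
rows(np.arange(-.0274,.2365,.0026),[.5197,.0136],.132,.005)
```

```text
[[-2.5, -0.4, 0.0], [-2.6, -0.0, 0.0], [-2.6, -0.0, 0.001], [-2.6, -0.1, 0.001], [-2.6, 0.0, 0.001], [-2.6, 0.0, 0.003], [-2.6, -0.0, 0.004], [-2.6, -0.0, 0.007], [-2.6, -0.1, 0.007], [-2.6, -0.0, 0.01]] ->s -0.004 pos 0.5455 0.0163 h 0.0980
[[-2.6, -0.1, 0.012], [-2.6, -0.0, 0.014], [-2.6, -0.1, 0.016], [-2.6, -0.1, 0.019], [-2.6, -0.0, 0.021], [-2.5, -0.1, 0.023], [-2.6, -0.1, 0.024], [-2.6, -0.0, 0.027], [-2.6, -0.1, 0.027], [-2.5, -0.0, 0.028]] ->s 0.022 pos 0.5712 0.0161 h -0.1130
[[-2.6, -0.1, 0.029], [-2.6, -0.0, 0.029], [-2.5, -0.1, 0.029], [-2.6, -0.0, 0.028], [-2.6, -0.1, 0.029], [-2.6, -0.0, 0.029], [-2.5, -0.1, 0.029], [-2.6, -0.0, 0.029], [-2.6, -0.1, 0.029], [-2.5, -0.0, 0.029]] ->s 0.048 pos 0.5960 0.0095 h -0.4020
[[-2.6, -0.1, 0.029], [-2.6, -0.0, 0.029], [-2.6, -0.1, 0.028], [-2.5, -0.0, 0.029], [-2.6, -0.1, 0.029], [-2.6, -0.0, 0.029], [-2.5, -0.1, 0.029], [-2.6, -0.0, 0.029], [-2.6, -0.1, 0.029], [-2.6, -0.0, 0.029]] ->s 0.074 pos 0.6179 -0.0040 h -0.6910
[[-2.5, -0.1, 0.029], [-2.6, -0.0, 0.028], [-2.6, -0.1, 0.029], [-2.5, -0.0, 0.029], [-2.6, -0.1, 0.029], [-2.
[... 697 characters left out ...]
[-2.6, 0.0, 0.002], [-2.6, 0.0, 0.0], [-2.6, -0.0, 0.0], [-2.6, -0.0, 0.0], [-2.6, -0.0, 0.0], [-2.6, -0.1, 0.0], [-2.6, 0.0, 0.0]] ->s 0.178 pos 0.6547 -0.0973 h -1.4390
[[-2.6, 0.0, 0.0], [-2.6, 0.0, 0.0], [-2.6, -0.0, 0.0], [-2.6, -0.0, 0.0], [-2.6, -0.0, 0.0], [-2.6, -0.0, 0.0], [-2.6, -0.1, 0.0], [-2.6, 0.0, 0.0], [-2.6, 0.0, 0.0], [-2.6, -0.0, 0.0]] ->s 0.204 pos 0.6580 -0.1231 h -1.4390
[[-2.6, -0.0, 0.0], [-2.6, -0.0, 0.0], [-2.6, -0.0, 0.0], [-2.6, -0.1, 0.0], [-2.6, 0.0, 0.0], [-2.6, 0.0, 0.0], [-2.6, 0.0, 0.0], [-2.6, -0.0, 0.0], [-2.6, -0.0, 0.0], [-2.6, -0.0, 0.0]] ->s 0.230 pos 0.6613 -0.1489 h -1.4390
[[-2.6, -0.1, 0.0], [-2.6, 0.0, 0.0]] ->s 0.235 pos 0.6619 -0.1541 h -1.4390
```

Request:
jog_arm --series '[[[-2.5,-0.3,0,0,0,0,0],[-2.6,0,0,0,0,0,0],[-2.6,0,0,0,0,0.001,0],[-2.6,-0.1,0,0,0,0.001,0],[-2.6,0,0,0,0,0.001,0],[-2.6,0,0,0,0,0.003,0],[-2.6,0,0,0,0,0.004,0],[-2.6,0,0,0,0,0.007,0],[-2.6,-0.1,0,0,0,0.007,0],[-2.6,0,0,0,0,0.01,0]]]'

```text
time_s: 26.65
eef_pos: [0.5454, 0.0163, 0.0333]
eef_rot: [-0.0, -0.049, 0.999, -0.0]
wrist_force: [0.3, 0.4, -3.0]
opening: 0.145
grasp_force: 58.6
```

Request:
jog_arm --series '[[[-2.6,-0.1,0,0,0,0.012,0],[-2.6,0,0,0,0,0.014,0],[-2.6,-0.1,0,0,0,0.016,0],[-2.6,-0.1,0,0,0,0.019,0],[-2.6,0,0,0,0,0.021,0],[-2.5,-0.1,0,0,0,0.023,0],[-2.6,-0.1,0,0,0,0.024,0],[-2.6,0,0,0,0,0.027,0],[-2.6,-0.1,0,0,0,0.027,0],[-2.5,0,0,0,0,0.028,0]]]'

```text
time_s: 27.65
eef_pos: [0.5711, 0.0162, 0.0333]
eef_rot: [0.0, 0.058, 0.998, -0.0]
wrist_force: [-0.3, 0.4, -2.6]
opening: 0.145
grasp_force: 58.6
```

No contact so far, and it's on plan.

Request:
jog_arm --series '[[[-2.6,-0.1,0,0,0,0.029,0],[-2.6,0,0,0,0,0.029,0],[-2.5,-0.1,0,0,0,0.029,0],[-2.6,0,0,0,0,0.028,0],[-2.6,-0.1,0,0,0,0.029,0],[-2.6,0,0,0,0,0.029,0],[-2.5,-0.1,0,0,0,0.029,0],[-2.6,0,0,0,0,0.029,0],[-2.6,-0.1,0,0,0,0.029,0],[-2.5,0,0,0,0,0.029,0]]]'

```text
time_s: 28.65
eef_pos: [0.5959, 0.0095, 0.0333]
eef_rot: [-0.0, 0.201, 0.98, 0.0]
wrist_force: [-0.5, -0.6, -3.3]
opening: 0.144
grasp_force: 58.6
```

Request:
jog_arm --series '[[[-2.6,-0.1,0,0,0,0.029,0],[-2.6,0,0,0,0,0.029,0],[-2.6,-0.1,0,0,0,0.028,0],[-2.5,0,0,0,0,0.029,0],[-2.6,-0.1,0,0,0,0.029,0],[-2.6,0,0,0,0,0.029,0],[-2.5,-0.1,0,0,0,0.029,0],[-2.6,0,0,0,0,0.029,0],[-2.6,-0.1,0,0,0,0.029,0],[-2.6,0,0,0,0,0.029,0]]]'

```text
time_s: 29.65
eef_pos: [0.6177, -0.004, 0.0333]
eef_rot: [-0.0, 0.34, 0.941, 0.0]
wrist_force: [0.8, -0.3, -2.4]
opening: 0.142
grasp_force: 58.6
```

Request:
jog_arm --series '[[[-2.5,-0.1,0,0,0,0.029,0],[-2.6,0,0,0,0,0.028,0],[-2.6,-0.1,0,0,0,0.029,0],[-2.5,0,0,0,0,0.029,0],[-2.6,-0.1,0,0,0,0.029,0],[-2.6,0,0,0,0,0.029,0],[-2.6,-0.1,0,0,0,0.029,0],[-2.5,0,0,0,0,0.029,0],[-2.6,-0.1,0,0,0,0.029,0],[-2.6,0,0,0,0,0.029,0]]]'

```text
time_s: 30.65
eef_pos: [0.6348, -0.0232, 0.0333]
eef_rot: [-0.0, 0.472, 0.882, -0.0]
wrist_force: [0.1, -0.3, -2.4]
opening: 0.145
grasp_force: 58.6
```

Request:
jog_arm --series '[[[-2.5,-0.1,0,0,0,0.028,0],[-2.6,0,0,0,0,0.029,0],[-2.6,-0.1,0,0,0,0.029,0],[-2.6,0,0,0,0,0.029,0],[-2.5,-0.1,0,0,0,0.029,0],[-2.6,0,0,0,0,0.029,0],[-2.6,-0.1,0,0,0,0.029,0],[-2.5,0,0,0,0,0.028,0],[-2.6,-0.1,0,0,0,0.028,0],[-2.6,0,0,0,0,0.027,0]]]'

```text
time_s: 31.65
eef_pos: [0.6457, -0.0464, 0.0333]
eef_rot: [-0.0, 0.592, 0.806, -0.0]
wrist_force: [-0.7, -0.0, -1.9]
opening: 0.143
grasp_force: 58.6
```

Request:
jog_arm --series '[[[-2.6,0,0,0,0,0.025,0],[-2.5,-0.1,0,0,0,0.023,0],[-2.6,0,0,0,0,0.022,0],[-2.6,0,0,0,0,0.02,0],[-2.6,0,0,0,0,0.017,0],[-2.6,0,0,0,0,0.015,0],[-2.6,0,0,0,0,0.013,0],[-2.6,0,0,0,0,0.011,0],[-2.6,0,0,0,0,0.009,0],[-2.6,0,0,0,0,0.007,0]]]'

```text
time_s: 32.65
eef_pos: [0.6511, -0.0717, 0.0333]
eef_rot: [-0.0, 0.655, 0.756, -0.0]
wrist_force: [0.2, 0.1, -2.8]
opening: 0.145
grasp_force: 58.6
```

Request:
jog_arm --series '[[[-2.6,0,0,0,0,0.005,0],[-2.6,-0.1,0,0,0,0.003,0],[-3,0,0,0,0,0.002,0],[-3,0,0,0,0,0.002,0],[-3,0,0,0,0,0,0],[-3,0,0,0,0,0,0],[-3,0,0,0,0,0,0],[-3,-0.1,0,0,0,0,0],[-3,0,0,0,0,0,0],[-3,0,0,0,0,0,0]]]'

```text
time_s: 33.65
eef_pos: [0.6548, -0.1007, 0.0333]
eef_rot: [-0.0, 0.659, 0.752, -0.0]
wrist_force: [0.3, 0.1, -2.8]
opening: 0.147
grasp_force: 58.6
```

Request:
jog_arm --series '[[[-3,0,0,0,0,0,0],[-3,0,0,0,0,0,0],[-3,0,0,0,0,0,0],[-3,0,0,0,0,0,0],[-3,0,0,0,0,0,0],[-3,-0.1,0,0,0,0,0],[-3,0,0,0,0,0,0],[-3,0,0,0,0,0,0],[-2,0,0,0,0,0,0],[-1,0,0,0,0,0,0]]]'

```text
time_s: 34.65
eef_pos: [0.6583, -0.1275, 0.0333]
eef_rot: [0.0, 0.659, 0.752, 0.0]
wrist_force: [0.3, -0.2, -2.6]
opening: 0.146
grasp_force: 58.6
```

Run:
```python
from chk import *
from rows import put,G
o=ctrl.get_obs();p=o["eef_pos"];q=o["eef_rot"];y=np.array([2*q[1]*q[2],2*q[2]**2-1])
h=np.arctan2(y[1],y[0])-np.pi/2;print(p.round(4),"h",h.round(4),"want",(G[2]+.005-np.pi/2).round(4))
d=p[:2]-G[:2];c,s=np.cos(G[2]),np.sin(G[2]);print("lane",(d@[c,s]).round(4),(d@[-s,c]).round(4))
```

```text
Traceback (most recent call last):
AttributeError: 'float' object has no attribute 'round'
```

Request:
jog_arm --series '[[[-2,0,0,0,0,0,0],[-2,0,0,0,0,0,0],[-2,0,0,0,0,0,0],[-2,0,0,0,0,0,0],[-2,0,0,0,0,0,0],[-2,0,0,0,0,0,0],[-1,0,0,0,0,0,0],[-1,0,0,0,0,0,0],[-1,0,0,0,0,0,0],[-0.5,0,0,0,0,0,0]]]'

```text
time_s: 35.65
eef_pos: [0.6603, -0.1427, 0.0333]
eef_rot: [0.0, 0.659, 0.752, 0.0]
wrist_force: [0.0, -0.2, -2.7]
opening: 0.145
grasp_force: 58.6
```

Request:
jog_arm --series '[[[-0.5,0,0,0,0,0,0],[-0.5,0,0,0,0,0,0],[-0.5,0,0,0,0,0,0],[-0.5,0,0,0,0,0,0],[-0.5,0,0,0,0,0,0],[-0.5,0,0,0,0,0,0],[-0.5,0,0,0,0,0,0],[-0.5,0,0,0,0,0,0],[-0.5,0,0,0,0,0,0],[-0.5,0,0,0,0,0,0]]]'

```text
time_s: 36.65
eef_pos: [0.6609, -0.1474, 0.0333]
eef_rot: [-0.0, 0.659, 0.752, 0.0]
wrist_force: [0.2, 1.1, -2.7]
opening: 0.144
grasp_force: 58.7
```

Request:
jog_arm --series '[[[-0.5,0,0,0,0,0,0],[-0.5,0,0,0,0,0,0],[-0.5,0,0,0,0,0,0],[-0.5,0,0,0,0,0,0],[-0.5,0,0,0,0,0,0],[-0.5,0,0,0,0,0,0],[-0.5,0,0,0,0,0,0],[-0.5,0,0,0,0,0,0],[0,0,0,0,0,0,0],[0,0,0,0,0,0,0]]]'

```text
time_s: 37.65
eef_pos: [0.6619, -0.1511, 0.0342]
eef_rot: [0.0, 0.659, 0.752, 0.0]
wrist_force: [-1.6, 5.2, 4.7]
opening: 0.148
grasp_force: 59.4
```

```bash
python3 st2.py
python3 - <<'E'
from h import *
c=np.load("last.npz");w=[]
cv2.imwrite("pics/p1.png",np.hstack([cv2.resize(c["frame"],(800,600))]))
E
```

```text
[ 0.6619 -0.1511  0.0342] [-1.6  5.2  4.7] (array([-0.0056,  0.0391,  0.0326]), array([ 0.6631, -0.1484]), 2616, np.float64(0.00046))
rect c [ 0.6618 -0.1411] size [42.40295792 50.86700439] ang 0.118
stud top 1150 [ 0.66303026 -0.14626975  0.08030947] [ 0.64382095 -0.16200497  0.07504259] [ 0.68170884 -0.13826074  0.08197327]
```

View pics/p1.png

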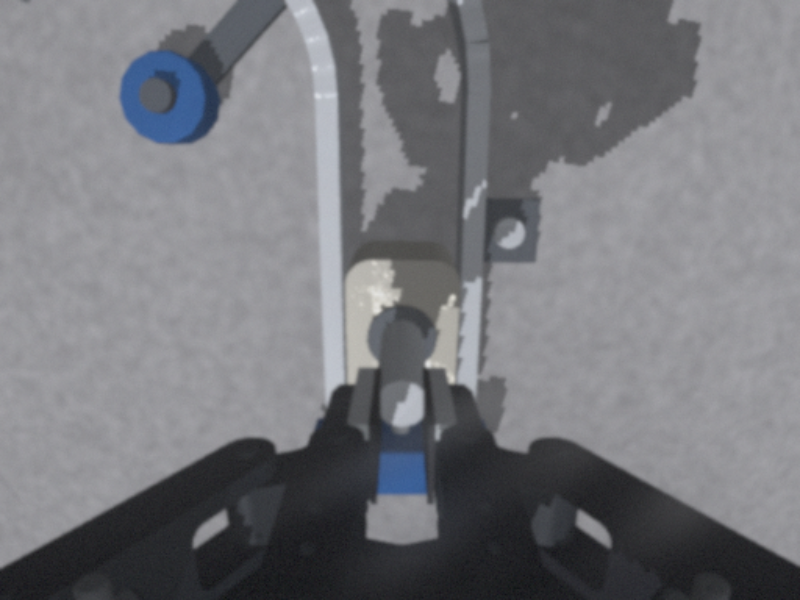

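The last picture shows the block seated in the far lane, nose down about 0.04 rad as it pushes (plane fit). I raise slightly to unload the nose and keep pushing.

Request:
jog_arm --series '[[[0,0,-0.4,0,0,0,0],[0,0,-0.4,0,-0.01,0,0],[-0.3,0,0,0,-0.01,0,0],[-0.3,0,0,0,-0.01,0,0],[-0.3,0,0,0,-0.01,0,0],[-0.3,0,0,0,0,0,0],[-0.3,0,0,0,0,0,0],[-0.3,0,0,0,0,0,0],[-0.2,0,0,0,0,0,0],[0,0,0,0,0,0,0]]]'

```text
time_s: 38.7
eef_pos: [0.6618, -0.1533, 0.0344]
eef_rot: [0.015, 0.659, 0.752, -0.013]
wrist_force: [-0.5, 6.0, 2.4]
opening: 0.149
grasp_force: 59.3
```

```bash
python3 st2.py
```

```text
[ 0.6618 -0.1533  0.0344] [-0.5  6.   2.4] (array([-0.0029,  0.0392,  0.0325]), array([ 0.663 , -0.1526]), 2534, np.float64(0.00047))
rect c [ 0.6617 -0.1427] size [42.33028412 53.5014534 ] ang 0.126
stud top 1147 [ 0.66272046 -0.14642484  0.08043659] [ 0.64390019 -0.16294982  0.0750307 ] [ 0.68129434 -0.13850342  0.08199791]
```

Request:
jog_arm --series '[[[-0.3,0,0,0,0,0,0],[-0.3,0,0,0,0,0,0],[-0.3,0,0,0,0,0,0],[-0.3,0,0,0,0,0,0],[-0.3,0,0,0,0,0,0],[-0.3,0,0,0,0,0,0],[-0.2,0,0,0,0,0,0],[0,0,0,0,0,0,0],[0,0,0,0,0,0,0],[0,0,0,0,0,0,0]]]'

```text
time_s: 39.75
eef_pos: [0.6621, -0.155, 0.0348]
eef_rot: [0.015, 0.659, 0.752, -0.013]
wrist_force: [-1.7, 6.9, 4.9]
opening: 0.149
grasp_force: 59.6
```

```bash
cat > pl.py <<'E'
from chk import *
from rows import put,G
c=ctrl.camera("top"); P=pts(c).reshape(-1,3)
# red plunger pixels and block/blue seen from the top camera, lane coordinates
f=c["frame"].reshape(-1,3).astype(int)
d=P[:,:2]-G[:2];cs,sn=np.cos(G[2]),np.sin(G[2]);L=np.c_[d@[cs,sn],d@[-sn,cs],P[:,2]]
m=(f[:,2]>90)&(f[:,2]-f[:,1]>50)&(abs(L[:,0]-.09)<.03)&(abs(L[:,1]+.12)<.03)
print("red",m.sum(),np.round([L[m].min(0),L[m].mean(0),L[m].max(0)],4) if m.any() else "")
E
python3 st2.py; python3 pl.py
```

```text
[ 0.6621 -0.155   0.0348] [-1.7  6.9  4.9] (array([-0.0027,  0.0408,  0.0321]), array([ 0.6649, -0.166 ]), 1819, np.float64(0.00057))
rect c [ 0.6627 -0.1485] size [42.64644241 45.65377045] ang 0.128
stud top 1067 [ 0.66289052 -0.1483167   0.08077869] [ 0.64384626 -0.16366577  0.07500861] [ 0.68118379 -0.1402547   0.08199699]
red 0
```

Request:
jog_arm --series '[[[-0.2,0,0,0,0,0,0],[-0.2,0,0,0,0,0,0],[-0.2,0,-0.3,0,0,0,0],[-0.2,0,0,0,0,0,0],[-0.2,0,0,0,0,0,0],[-0.2,0,0,0,0,0,0],[-0.2,0,0,0,0,0,0],[-0.1,0,0,0,0,0,0],[0,0,0,0,0,0,0],[0,0,0,0,0,0,0]]]'

```text
time_s: 40.85
eef_pos: [0.6623, -0.1564, 0.0352]
eef_rot: [0.015, 0.659, 0.752, -0.013]
wrist_force: [-1.7, 6.2, 5.9]
opening: 0.143
grasp_force: 59.6
```

Request:
jog_arm --series '[[[-0.2,0,-0.2,0,0,0,0],[-0.2,0,0,0,0,0,0],[-0.2,0,0,0,0,0,0],[-0.2,0,0,0,0,0,0],[-0.2,0,0,0,0,0,0],[-0.2,0,0,0,0,0,0],[0,0,0,0,0,0,0],[0,0,0,0,0,0,0],[0,0,0,0,0,0,0],[0,0,0,0,0,0,0]]]'

```text
time_s: 41.85
eef_pos: [0.6625, -0.1575, 0.0355]
eef_rot: [0.015, 0.659, 0.752, -0.013]
wrist_force: [-0.7, 7.1, 6.3]
opening: 0.148
grasp_force: 59.6
```

```bash
python3 st2.py|head -1
```

```text
[ 0.6625 -0.1575  0.0355] [-0.7  7.1  6.3] (array([-0.0043,  0.0405,  0.0319]), array([ 0.6657, -0.1762]), 1612, np.float64(0.00067))
```

Request:
jog_arm --series '[[[-0.2,0,0,0,0,0,0],[-0.2,0,0,0,0,0,0],[-0.2,0,0,0,0,0,0],[-0.2,0,0,0,0,0,0],[-0.2,0,0,0,0,0,0],[0,0,0,0,0,0,0],[0,0,0,0,0,0,0],[0,0,0,0,0,0,0],[0,0,0,0,0,0,0],[0,0,0,0,0,0,0]]]'

```text
time_s: 42.9
eef_pos: [0.6626, -0.1584, 0.0357]
eef_rot: [0.015, 0.659, 0.752, -0.013]
wrist_force: [-2.2, 7.6, 7.0]
opening: 0.143
grasp_force: 59.8
```

Request:
jog_arm --series '[[[-0.1,0,-0.2,0,0,0,0],[-0.1,0,0,0,0,0,0],[-0.1,0,0,0,0,0,0],[-0.1,0,0,0,0,0,0],[-0.1,0,0,0,0,0,0],[-0.1,0,0,0,0,0,0],[0,0,0,0,0,0,0],[0,0,0,0,0,0,0],[0,0,0,0,0,0,0],[0,0,0,0,0,0,0]]]'

```text
time_s: 43.9
eef_pos: [0.6627, -0.1589, 0.0358]
eef_rot: [0.015, 0.659, 0.752, -0.013]
wrist_force: [-1.7, 7.3, 6.9]
opening: 0.148
grasp_force: 59.8
```

Run:
```python
from chk import *
from rows import G
from bench import ctrl
def L(P):
    d=P[:,:2]-G[:2];cs,sn=np.cos(G[2]),np.sin(G[2]);return np.c_[d@[cs,sn],d@[-sn,cs],P[:,2]]
for n in("side","wrist","top"):
    c=ctrl.camera(n);np.savez(n+"_end.npz",**c);P=L(pts(c).reshape(-1,3));f=c["frame"].reshape(-1,3).astype(int)
    near=(abs(P[:,0]-.09)<.05)&(abs(P[:,1]+.115)<.07)
    r=near&(f[:,2]-f[:,1]>40)&(f[:,2]-f[:,0]>40);b=near&(f[:,0]-f[:,2]>40)&(P[:,2]>.025)
    print(n,"red",r.sum(),np.round([P[r].min(0),P[r].max(0)],4).tolist() if r.any() else"","blue",b.sum(),np.round(np.percentile(P[b],[2,98],axis=0),4).tolist() if b.any() else "")
    t=near&(abs(P[:,0]-.09)<.015)&(P[:,2]>.026)&(P[:,2]<.037)&(f.max(1)-f.min(1)<45)
    if t.any(): print("  block top y range",np.round(np.percentile(P[t],[1,99],axis=0),4).tolist())
c=np.load("side0.npz");P=L(pts(c).reshape(-1,3));f=c["frame"].reshape(-1,3).astype(int)
r=(abs(P[:,0]-.09)<.03)&(abs(P[:,1]+.115)<.07)&(f[:,2]-f[:,1]>40)&(f[:,2]-f[:,0]>40);print("start side red",r.sum(),P[r].min(0),P[r].max(0))
```

```text
side red 34 [[0.0793, -0.1228, 0.0079], [0.0975, -0.1162, 0.0222]] blue 284 [[0.051, -0.1583, 0.0261], [0.1237, -0.1373, 0.0318]]
  block top y range [[0.0754, -0.1366, 0.0262], [0.1047, -0.0582, 0.0369]]
wrist red 0  blue 757 [[0.0831, -0.1569, 0.0295], [0.1008, -0.1367, 0.0324]]
  block top y range [[0.0751, -0.1579, 0.0265], [0.1048, -0.0574, 0.037]]
top red 0  blue 438 [[0.0448, -0.1559, 0.0284], [0.1249, -0.048, 0.4548]]
  block top y range [[0.0842, -0.1594, 0.0313], [0.0878, -0.1587, 0.0327]]
start side red 31 [ 0.07928515 -0.12137583 -0.00450969] [ 0.10178198 -0.0975994   0.02344456]
```

Run:
```python
from chk import *
from rows import G,put
for n in("side0.npz","side_end.npz"):
    c=np.load(n);f=c["frame"].astype(int);m=(f[...,2]-f[...,1]>40)&(f[...,2]-f[...,0]>40)
    u0=proj(c,np.r_[put(G,np.array([[.09,-.115]]))[0],.012]);v,u=np.nonzero(m);k=np.hypot(u-u0[0],v-u0[1])<20
    print(n,k.sum(),u[k].mean(),v[k].mean(),(u[k].min(),u[k].max(),v[k].min(),v[k].max()))
    for y in(-.115,-.120,-.125): print("  face@",y,[proj(c,np.r_[put(G,np.array([[.09,y]]))[0],z]).round(1).tolist() for z in(.022,.012)])
c=np.load("wrist_end.npz");P=pts(c).reshape(-1,3);d=P[:,:2]-G[:2];cs,sn=np.cos(G[2]),np.sin(G[2]);x=d@[cs,sn];y=d@[-sn,cs]
for y0 in np.arange(-.09,-.045,.004):
    k=(abs(x-.083)<.012)&(abs(y-y0)<.002)&(P[:,2]<.045);print(round(y0,3),k.sum(),np.percentile(P[k,2],[10,50,90]).round(4) if k.sum() else "")
k=(abs(x-.09)<.02)&(abs(y+.09)<.03)&(P[:,2]>.079)&(P[:,2]<.086);print("studtop y",np.percentile(y[k],[2,50,98]).round(4),P[k,2].max())
```

```text
side0.npz 31 345.5806451612903 236.67741935483872 (np.int64(342), np.int64(349), np.int64(234), np.int64(240))
  face@ -0.115 [[346.8, 234.3], [346.1, 236.9]]
  face@ -0.12 [[347.8, 236.0], [347.1, 238.6]]
  face@ -0.125 [[348.8, 237.7], [348.1, 240.2]]
side_end.npz 34 346.20588235294116 237.44117647058823 (np.int64(343), np.int64(350), np.int64(235), np.int64(241))
  face@ -0.115 [[346.8, 234.3], [346.1, 236.9]]
  face@ -0.12 [[347.8, 236.0], [347.1, 238.6]]
  face@ -0.125 [[348.8, 237.7], [348.1, 240.2]]
-0.09 129 [0.0339 0.0349 0.0369]
-0.086 175 [0.0346 0.036  0.0398]
-0.082 314 [0.0355 0.0375 0.0423]
-0.078 284 [0.0356 0.0368 0.0385]
-0.074 288 [0.0361 0.0368 0.0376]
-0.07 277 [0.0366 0.0374 0.0381]
-0.066 289 [0.0372 0.0381 0.0389]
-0.062 316 [0.0339 0.0386 0.0394]
-0.058 572 [0.0132 0.0277 0.0381]
-0.054 336 [-0.      0.001   0.0147]
-0.05 224 [-0.0004  0.0004  0.0014]
-0.046 253 [-0.0002  0.0005  0.0014]
studtop y [-0.1032 -0.0913 -0.0858] 0.08597635593657726
```

The plane fit had been truncated. The block is really pitched about 0.15 rad nose-down and the plunger is only about 2 mm in. I'll release it to settle flat, then push low on its rear face with shut fingers inside the lane.

Request:
jog_arm --series '[[[1,0,0,0,0,0,5],[1,0,0,0,0,0,10],[0,0,0,0,0,0,14],[0,0,0,0,0,0,18],[0,0,0,0,0,0,30],[0,0,0,0,0,0,40],[0,0,-10,0,0.02,0,40],[0,0,-20,0,0.02,0,40],[0,0,-25,0,0,0,40],[0,0,-10,0,0,0,40]]]'

```text
time_s: 45.05
eef_pos: [0.664, -0.1583, 0.1037]
eef_rot: [0.002, 0.659, 0.752, 0.001]
wrist_force: [-0.5, -0.5, 0.1]
opening: 0.47
grasp_force: 0.0
```

```bash
cat > blk.py <<'E'
from chk import *
from rows import G
o=ctrl.get_obs();p=o["eef_pos"];q=o["eef_rot"]
cs,sn=np.cos(G[2]),np.sin(G[2]);L=lambda a:np.array([(a[...,0]-G[0])*cs+(a[...,1]-G[1])*sn,-(a[...,0]-G[0])*sn+(a[...,1]-G[1])*cs])
print("tcp",np.round(p,4),"lane",L(np.array(p)).round(4),"h-lane",round(float(np.arctan2(2*q[2]**2-1,2*q[1]*q[2])-G[2]),4),"q",np.round(q,3))
for cam in("wrist","top"):
    c=ctrl.camera(cam);P=pts(c).reshape(-1,3);x,y=L(P)
    k=(abs(x-.09)<.019)&(P[:,2]>.027)&(P[:,2]<.034)&(y<-.04)&(y>-.135);
    if k.sum()>20: print(cam,k.sum(),"top face y",np.percentile(y[k],[1,50,99]).round(4),"z by y",[np.median(P[k&(abs(y-a)<.004),2]).round(4) for a in(-.11,-.1,-.08,-.07) if (k&(abs(y-a)<.004)).any()])
E
python3 blk.py
```

```text
tcp [ 0.664  -0.1583  0.1037] lane [ 0.0915 -0.0983] h-lane 0.0049 q [0.002 0.659 0.752 0.001]
wrist 2798 top face y [-0.1146 -0.0779 -0.0557] z by y [np.float64(0.0307), np.float64(0.0306), np.float64(0.0315), np.float64(0.0306)]
```

Request:
jog_arm --series '[[[16,-0.6,0,0,0,0,20],[24,-0.6,0,0,0,0,0],[18,0,0,0,0,0,0],[6,0,0,0,0,0,0],[0,0,15,0,0,0,0],[0,0,25,0,0,0,0],[0,0,20,0,0,0,0],[0,0,12,0,0,0,0],[0,0,5,0,0,0,0],[0,0,0,0,0,0,0]]]'

```text
time_s: 46.15
eef_pos: [0.6521, -0.0939, 0.022]
eef_rot: [-0.001, 0.659, 0.752, -0.0]
wrist_force: [0.3, -0.2, 0.2]
opening: 0.0
grasp_force: 0.0
```

```bash
python3 blk.py
```

```text
tcp [ 0.6521 -0.0939  0.022 ] lane [ 0.0878 -0.0329] h-lane 0.005 q [-0.001  0.659  0.752 -0.   ]
top 44 top face y [-0.118  -0.1079 -0.0933] z by y [np.float64(0.029), np.float64(0.0306)]
```

Request:
jog_arm --series '[[[0,1.1,0,0,0,0,0],[0,1.1,0,0,0,0,0],[0,0,3,0,0,0,0],[0,0,3,0,0,0,0],[-2,0,0,0,0,0,0],[-2,0,0,0,0,0,0],[-2,0,0,0,0,0,0],[-2,0,0,0,0,0,0],[-1,0,0,0,0,0,0],[-1,0,0,0,0,0,0]]]'

```text
time_s: 47.25
eef_pos: [0.6561, -0.1034, 0.0171]
eef_rot: [0.0, 0.659, 0.752, 0.0]
wrist_force: [0.8, 0.8, -0.5]
opening: 0.002
grasp_force: 0.0
```

Request:
jog_arm --series '[[[-0.6,0,0,0,0,0,0],[-0.6,0,0,0,0,0,0],[-0.6,0,0,0,0,0,0],[-0.6,0,0,0,0,0,0],[-0.6,0,0,0,0,0,0],[-0.6,0,0,0,0,0,0],[-0.6,0,0,0,0,0,0],[-0.6,0,0,0,0,0,0],[-0.6,0,0,0,0,0,0],[-0.6,0,0,0,0,0,0]]]'

```text
time_s: 48.25
eef_pos: [0.6569, -0.1093, 0.017]
eef_rot: [-0.0, 0.659, 0.752, -0.0]
wrist_force: [-0.1, 0.4, -0.1]
opening: 0.002
grasp_force: 0.0
```

Request:
jog_arm --series '[[[-0.5,0,0,0,0,0,0],[-0.5,0,0,0,0,0,0],[-0.5,0,0,0,0,0,0],[-0.5,0,0,0,0,0,0],[-0.5,0,0,0,0,0,0],[-0.5,0,0,0,0,0,0],[-0.5,0,0,0,0,0,0],[-0.5,0,0,0,0,0,0],[-0.4,0,0,0,0,0,0],[-0.4,0,0,0,0,0,0]]]'

```text
time_s: 49.25
eef_pos: [0.6575, -0.114, 0.017]
eef_rot: [0.0, 0.659, 0.752, 0.0]
wrist_force: [0.2, -1.2, -0.0]
opening: 0.001
grasp_force: 0.0
```

```bash
python3 blk.py
```

```text
tcp [ 0.6575 -0.114   0.017 ] lane [ 0.0907 -0.0536] h-lane 0.0054 q [0.    0.659 0.752 0.   ]
wrist 607 top face y [-0.0772 -0.0589 -0.055 ] z by y [np.float64(0.0306), np.float64(0.0307)]
```

Request:
jog_arm --series '[[[-0.4,0,0,0,0,0,0],[-0.4,0,0,0,0,0,0],[-0.4,0,0,0,0,0,0],[-0.4,0,0,0,0,0,0],[-0.4,0,0,0,0,0,0],[-0.4,0,0,0,0,0,0],[-0.4,0,0,0,0,0,0],[-0.4,0,0,0,0,0,0],[-0.4,0,0,0,0,0,0],[-0.4,0,0,0,0,0,0]]]'

```text
time_s: 50.35
eef_pos: [0.658, -0.118, 0.017]
eef_rot: [-0.0, 0.659, 0.752, -0.0]
wrist_force: [-0.4, -0.6, -0.1]
opening: 0.002
grasp_force: 0.0
```

```bash
cat > red.py <<'E'
from chk import *
from rows import G,put
cur=ctrl.camera("side")
for n,c in(("start",np.load("side0.npz")),("prev",np.load("side_end.npz")),("now",cur)):
    f=c["frame"].astype(int);m=(f[...,2]-f[...,1]>40)&(f[...,2]-f[...,0]>40)
    u0=proj(c,np.r_[put(G,np.array([[.09,-.118]]))[0],.012]);v,u=np.nonzero(m);k=np.hypot(u-u0[0],v-u0[1])<20
    P=pts(c);cs,sn=np.cos(G[2]),np.sin(G[2]);x=(P[...,0]-G[0])*cs+(P[...,1]-G[1])*sn;y=-(P[...,0]-G[0])*sn+(P[...,1]-G[1])*cs;z=P[...,2]
    s=(abs(z-.0755)<.006)&(abs(x-.09)<.02)&(abs(y+.09)<.04)
    t=(abs(z-.030)<.003)&(abs(x-.09)<.02)&(y<-.05)&(y>-.135)
    print(n,k.sum(),u[k].mean().round(2),v[k].mean().round(2),"stud y",np.percentile(y[s],[5,95]).round(4) if s.sum() else"","top front y",np.percentile(y[t],[1,99]).round(4) if t.sum() else "")
E
python3 red.py
```

```text
start 31 345.58 236.68 stud y  top front y 
prev 34 346.21 237.44 stud y [-0.1079 -0.0959] top front y [-0.1173 -0.0773]
now 32 346.28 237.62 stud y [-0.0916 -0.0587] top front y [-0.1142 -0.0543]
```

Run:
```python
from chk import *
from rows import G
cs,sn=np.cos(G[2]),np.sin(G[2])
for n in("side","wrist"):
    c=ctrl.camera(n);P=pts(c).reshape(-1,3);x=(P[:,0]-G[0])*cs+(P[:,1]-G[1])*sn;y=-(P[:,0]-G[0])*sn+(P[:,1]-G[1])*cs;z=P[:,2];ok=c["z_map"].ravel()>0
    print(n,"rows y, cols x .070-.110; max z mm of points below 120")
    for y0 in np.arange(-.136,-.03,.005):
        print(round(y0,3),[ (lambda k:(int(np.percentile(z[k],90)*1e3) if k.sum()>0 else -9))(ok&(abs(y-y0)<.0025)&(abs(x-x0)<.0025)&(z<.12)) for x0 in np.arange(.060,.121,.005)])
```

```text
side rows y, cols x .070-.110; max z mm of points below 120
-0.136 [27, 29, 30, -9, 28, 30, 29, 28, 28, 30, 29, 29, 29]
-0.131 [-9, -9, -9, -9, -9, -9, -9, -9, -9, -9, -9, -9, -9]
-0.126 [17, 17, -9, -9, 19, 14, 17, -9, -9, -9, -9, 21, 14]
-0.121 [22, 21, 0, 0, 16, 19, 21, 19, 12, -9, 20, 22, 22]
-0.116 [22, 21, 19, 27, 28, 27, 26, 29, 25, 25, 17, 21, 20]
-0.111 [22, 21, 27, 30, 31, 31, 32, 29, 29, 30, 22, 21, 21]
-0.106 [22, 21, 30, 30, 29, 30, 29, 30, 29, 29, 26, 21, 21]
-0.101 [23, 21, 30, 30, 31, 32, 31, 32, 28, 31, 28, 23, 22]
-0.096 [21, 21, 28, 31, 31, 30, 54, 32, 30, 29, 28, 22, 22]
-0.091 [20, 20, 30, 29, 42, 73, 76, 73, 30, 30, 29, 24, 21]
-0.086 [22, 22, 31, 30, 76, 72, 78, 77, 31, 30, 28, 22, 22]
-0.081 [21, 21, 28, 31, 69, 78, 78, 78, -9, 29, 29, 20, 22]
-0.076 [20, 23, 29, 93, 32, 33, 77, 75, -9, 29, 30, 21, 23]
-0.071 [109, 111, 104, 117, 109, 106, 92, 118, 110, 116, 107, 110, 116]
-0.066 [111, 112, 107, 106, 93, 100, 92, 115, 101, 104, 106, 115, 118]
-0.061 [19, 94, 110, 108, 81, 76, 73, 110, 65, 75, 98, 99, 100]
-0.056 [21, 111, 100, 114, 90, 29, 28, 30, 28, -9, -9, 
[... 1007 characters left out ...]
9, -9, 23, 23]
-0.081 [23, 23, 30, 30, -9, -9, 79, 79, -9, -9, -9, 23, 23]
-0.076 [23, 23, 31, 31, -9, -9, -9, -9, -9, -9, 31, 23, 23]
-0.071 [23, 23, 31, 31, -9, -9, 103, 102, -9, -9, 31, 23, 23]
-0.066 [118, 115, 30, 31, 31, 31, 107, 107, 31, 30, 31, 23, 115]
-0.061 [109, 112, 111, 31, 31, 31, 103, 104, 31, 31, 31, 111, 112]
-0.056 [109, 112, 111, 30, 30, 30, 102, 102, 30, 30, 28, 111, 112]
-0.051 [23, 118, 112, 105, 83, 81, 112, 116, 81, 83, 107, 111, 118]
-0.046 [118, 117, 112, 1, 111, 111, 110, 110, 111, 111, 12, 112, 118]
-0.041 [23, 23, 22, 118, 119, 99, 1, 107, 107, 119, 1, 23, 23]
-0.036 [23, 23, 22, 1, 1, 1, 1, 1, 1, 1, 1, 23, 23]
-0.031 [23, 23, 22, 1, 1, 1, 1, 1, 1, 1, 1, 22, 23]
```

Run:
```python
from chk import *
from rows import G
cs,sn=np.cos(G[2]),np.sin(G[2])
for n in("side","wrist"):
    c=ctrl.camera(n);P=pts(c).reshape(-1,3);x=(P[:,0]-G[0])*cs+(P[:,1]-G[1])*sn;y=-(P[:,0]-G[0])*sn+(P[:,1]-G[1])*cs;z=P[:,2];f=c["frame"].reshape(-1,3).mean(1)
    for z0 in(.008,.015,.02,.026,.036,.042,.05,.06,.07,.08,.09):
        k=(abs(z-z0)<.004)&(abs(x-.09)<.02)&(y>-.074 if z0>.03 else y>-.058)&(y<-.02)
        print(n,z0,k.sum(),"x",np.percentile(x[k],[3,97]).round(3) if k.sum() else"","y",np.percentile(y[k],[3,50,97]).round(4) if k.sum() else "","grey",f[k].mean().round() if k.sum() else "")
```

```text
side 0.008 0 x  y  grey 
side 0.015 0 x  y  grey 
side 0.02 0 x  y  grey 
side 0.026 11 x [0.073 0.1  ] y [-0.0578 -0.056  -0.0547] grey 134.0
side 0.036 0 x  y  grey 
side 0.042 0 x  y  grey 
side 0.05 1 x [0.084 0.084] y [-0.0603 -0.0603 -0.0603] grey 99.0
side 0.06 16 x [0.079 0.102] y [-0.0678 -0.0651 -0.0588] grey 109.0
side 0.07 31 x [0.076 0.103] y [-0.0685 -0.0647 -0.0522] grey 96.0
side 0.08 24 x [0.076 0.103] y [-0.0693 -0.0656 -0.057 ] grey 99.0
side 0.09 20 x [0.076 0.099] y [-0.0686 -0.0665 -0.0629] grey 97.0
wrist 0.008 249 x [0.075 0.108] y [-0.0574 -0.0554 -0.055 ] grey 78.0
wrist 0.015 271 x [0.075 0.108] y [-0.0572 -0.0555 -0.055 ] grey 78.0
wrist 0.02 288 x [0.075 0.108] y [-0.0572 -0.0554 -0.0549] grey 78.0
wrist 0.026 361 x [0.075 0.108] y [-0.0576 -0.0555 -0.0549] grey 92.0
wrist 0.036 9 x [0.072 0.107] y [-0.0644 -0.0603 -0.0553] grey 142.0
wrist 0.042 0 x  y  grey 
wrist 0.05 0 x  y  grey 
wrist 0.06 199 x [0.081 0.103] y [-0.0512 -0.0469 -0.0463] grey 81.0
wrist 0.07 517 x [0.079 0.105] y [-0.0512 -0.0502 -0.0463] grey 67.0
wrist 0.08 578 x [0.08  0.105] y [-0.0512 -0.0471 -0.0462] grey 66.0
wrist 0.09 803 x [0.086 0.098] y [-0.067  -0.0486 -0.046 ] grey 68.0
```

The depth shows the fingertips really end at z≈0.056, about 38 mm above the reported TCP. That explains the weak grip on the stud and why the fingers passed over the block. I back off, go 36 mm lower (tip ≈0.02) and push on the rear face.

Request:
jog_arm --series '[[[8,0,0,0,0,0,0],[12,0,0,0,0,0,0],[2,0,0,0,0,0,0],[0,0,6,0,0,0,0],[0,0,10,0,0,0,0],[0,0,10,0,0,0,0],[0,0,6,0,0,0,0],[0,0,2,0,0,0,0],[0,0,0,0,0,0,0],[0,0,0,0,0,0,0]]]'

```text
time_s: 51.6
eef_pos: [0.6554, -0.0963, -0.0168]
eef_rot: [0.0, 0.659, 0.752, 0.0]
wrist_force: [-0.5, -0.8, -0.8]
opening: 0.001
grasp_force: 0.0
```

```bash
python3 blk.py|head -1
python3 - <<'E'
from chk import *
from rows import G
cs,sn=np.cos(G[2]),np.sin(G[2])
c=ctrl.camera("wrist");P=pts(c).reshape(-1,3);x=(P[:,0]-G[0])*cs+(P[:,1]-G[1])*sn;y=-(P[:,0]-G[0])*sn+(P[:,1]-G[1])*cs;z=P[:,2]
for z0 in(.008,.014,.02,.026,.032,.038,.05):
    k=(abs(z-z0)<.003)&(abs(x-.09)<.019)&(y>-.054)&(y<-.01);print(z0,k.sum(),np.percentile(x[k],[3,97]).round(3) if k.sum() else"",np.percentile(y[k],[3,50,97]).round(4) if k.sum() else "")
E
```

```text
tcp [ 0.6554 -0.0963 -0.0168] lane [ 0.0908 -0.0358] h-lane 0.0052 q [0.    0.659 0.752 0.   ]
0.008 0  
0.014 0  
0.02 0  
0.026 117 [0.082 0.103] [-0.0294 -0.0251 -0.0246]
0.032 325 [0.08  0.105] [-0.0294 -0.0254 -0.0245]
0.038 399 [0.08  0.105] [-0.0296 -0.0285 -0.0245]
0.05 405 [0.08  0.106] [-0.0292 -0.0252 -0.0244]
```

Confirmed: the TCP reads −0.017 with no contact and the tip is at about 0.025. I lower 8 mm more and push.

Request:
jog_arm --series '[[[0,0,4,0,0,0,0],[0,0,4,0,0,0,0],[-2,0,0,0,0,0,0],[-2,0,0,0,0,0,0],[-1.5,0,0,0,0,0,0],[-1,0,0,0,0,0,0],[-1,0,0,0,0,0,0],[-0.8,0,0,0,0,0,0],[-0.8,0,0,0,0,0,0],[-0.8,0,0,0,0,0,0]]]'

```text
time_s: 52.75
eef_pos: [0.6564, -0.1054, -0.0249]
eef_rot: [-0.0, 0.659, 0.752, 0.0]
wrist_force: [-1.2, 2.9, 2.2]
opening: 0.002
grasp_force: 1.4
```

Request:
jog_arm --series '[[[-0.6,0,0,0,0,0,0],[-0.6,0,0,0,0,0,0],[-0.6,0,0,0,0,0,0],[-0.6,0,0,0,0,0,0],[-0.6,0,0,0,0,0,0],[-0.6,0,0,0,0,0,0],[-0.6,0,0,0,0,0,0],[-0.6,0,0,0,0,0,0],[-0.6,0,0,0,0,0,0],[-0.6,0,0,0,0,0,0]]]'

```text
time_s: 53.75
eef_pos: [0.657, -0.1095, -0.0249]
eef_rot: [-0.001, 0.659, 0.752, 0.001]
wrist_force: [-0.9, 9.6, 4.8]
opening: 0.002
grasp_force: 5.0
```

```bash
python3 red.py|tail -1; python3 blk.py
```

```text
now 30 347.03 238.23 stud y [-0.0963 -0.0558] top front y [-0.1196 -0.0547]
tcp [ 0.657  -0.1097 -0.0249] lane [ 0.0907 -0.0492] h-lane 0.0059 q [-0.001  0.659  0.752  0.001]
wrist 434 top face y [-0.083  -0.043  -0.0419] z by y [np.float64(0.0326)]
```

Request:
jog_arm --series '[[[-0.4,0,0,0,0,0,0],[-0.4,0,0,0,0,0,0],[-0.3,0,0,0,0,0,0],[-0.3,0,0,0,0,0,0],[-0.3,0,0,0,0,0,0],[-0.3,0,0,0,0,0,0],[-0.3,0,0,0,0,0,0],[0,0,0,0,0,0,0],[0,0,0,0,0,0,0],[0,0,0,0,0,0,0]]]'

```text
time_s: 54.9
eef_pos: [0.6573, -0.1119, -0.0249]
eef_rot: [-0.001, 0.659, 0.752, 0.001]
wrist_force: [-0.4, 8.9, 4.5]
opening: 0.001
grasp_force: 4.9
```

Request:
jog_arm --series '[[[-0.3,0,0,0,0,0,0],[-0.3,0,0,0,0,0,0],[-0.3,0,0,0,0,0,0],[-0.3,0,0,0,0,0,0],[-0.2,0,0,0,0,0,0],[-0.2,0,0,0,0,0,0],[0,0,0,0,0,0,0],[0,0,0,0,0,0,0],[0,0,0,0,0,0,0],[0,0,0,0,0,0,0]]]'

```text
time_s: 55.9
eef_pos: [0.6575, -0.1134, -0.0249]
eef_rot: [-0.001, 0.659, 0.752, 0.001]
wrist_force: [-0.5, 10.6, 3.5]
opening: -0.0
grasp_force: 4.9
```

```bash
python3 red.py|tail -1; python3 blk.py|head -1
```

```text
now 24 347.42 239.08 stud y [-0.1002 -0.0571] top front y [-0.1237 -0.0569]
tcp [ 0.6575 -0.1134 -0.0249] lane [ 0.0908 -0.053 ] h-lane 0.0059 q [-0.001  0.659  0.752  0.001]
```

Request:
jog_arm --series '[[[-0.1,0,0,0,0,0,0],[-0.1,0,0,0,0,0,0],[-0.1,0,0,0,0,0,0],[-0.1,0,0,0,0,0,0],[-0.1,0,0,0,0,0,0],[-0.1,0,0,0,0,0,0],[0,0,0,0,0,0,0],[0,0,0,0,0,0,0],[0,0,0,0,0,0,0],[0,0,0,0,0,0,0]]]'

```text
time_s: 57.05
eef_pos: [0.6576, -0.1139, -0.0249]
eef_rot: [-0.001, 0.659, 0.752, 0.001]
wrist_force: [-1.4, 9.7, 5.3]
opening: -0.002
grasp_force: 5.0
```

Request:
jog_arm --series '[[[-0.2,0,0,0,0,0,0],[-0.2,0,0,0,0,0,0],[-0.1,0,0,0,0,0,0],[-0.1,0,0,0,0,0,0],[-0.1,0,0,0,0,0,0],[-0.1,0,0,0,0,0,0],[0,0,0,0,0,0,0],[0,0,0,0,0,0,0],[0,0,0,0,0,0,0],[0,0,0,0,0,0,0]]]'

```text
time_s: 58.05
eef_pos: [0.6576, -0.114, -0.0249]
eef_rot: [-0.002, 0.659, 0.752, 0.001]
wrist_force: [-0.4, 11.7, 5.8]
opening: -0.0
grasp_force: 6.2
```

```bash
python3 red.py|tail -1; python3 blk.py|head -1
```

```text
now 19 347.74 239.21 stud y [-0.1008 -0.0602] top front y [-0.1237 -0.0597]
tcp [ 0.6576 -0.114  -0.0249] lane [ 0.0907 -0.0536] h-lane 0.0061 q [-0.002  0.659  0.752  0.001]
```

The push stalled while the force rose, so the plunger is at its stop. I back off and lift clear.

Request:
jog_arm --series '[[[1,0,0,0,0,0,0],[2,0,0,0,0,0,0],[4,0,0,0,0,0,0],[6,0,0,0,0,0,0],[3,0,-5,0,0,0,0],[0,0,-20,0,0,0,0],[0,0,-30,0,0,0,0],[0,0,-30,0,0,0,0],[0,0,-15,0,0,0,0],[0,0,0,0,0,0,0]]]'

```text
time_s: 59.2
eef_pos: [0.6579, -0.102, 0.0782]
eef_rot: [0.003, 0.659, 0.752, 0.001]
wrist_force: [-0.7, -0.9, -0.6]
opening: -0.002
grasp_force: 0.0
```

```bash
python3 red.py|tail -1; python3 blk.py; python3 -c "
from bench import ctrl
o=ctrl.get_obs();print(o['time_s'],o['wrist_force']);print(ctrl.hand_in())"
```

```text
now 19 347.74 239.21 stud y [-0.1014 -0.0889] top front y [-0.124  -0.0647]
tcp [ 0.6565 -0.1015  0.0759] lane [ 0.0912 -0.0411] h-lane 0.0053 q [0.001 0.659 0.752 0.   ]
wrist 455 top face y [-0.0765 -0.0676 -0.0645] z by y [np.float64(0.0301), np.float64(0.0306)]
top 56 top face y [-0.1259 -0.1153 -0.1012] z by y [np.float64(0.0297), np.float64(0.0316)]
59.35 [ 0.53776227 -0.30569485 -0.19991163]
the job is handed in; nothing more can be done
None
```

The casting is flat in the far end of the lane, the plunger was pushed until it stalled at its stop, the gripper is clear and the job was handed in at 59 s; no verdict came back. Up to the plunger it skimmed about 1 mm off the bench; on the first plunger push it pitched nose-down about 0.15 rad, so I let it settle flat and finished by pushing its rear face (wrist force peaked near 12 N).

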